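# Lock the night light into the shelf ledge and fit its shade

## Robot

A 6-joint arm with a two-finger parallel gripper is mounted at the origin on the work surface. World frame = base frame: x ahead of the robot, y to its left, z up, the work surface at z = 0. Lengths are in m, angles in rad, forces in N, time in s.
With the tool pointing down it reaches from about 0.4 to 0.925 m from the base axis. Payload 3.4 kg.
Tool frame: the origin (TCP) lies midway between the tips of the shut fingers; the grasp point (between the pads) lies 19 mm behind it; x points along the fingers, y is the direction in which the jaws open and shut, and the axes are right-handed (so a half turn about x gives the same grasp; the last joint's range is limited). The gripper opens to 85 mm and grips with 20 to 120 N. Pads are 22 mm wide; open, the fingers measure 114 mm over their backs; the gripper's body (76 mm by 85 mm) begins 54 mm behind the grasp point. The pads swing forward as they close: fully open they stand 13 mm farther back than shut.
Start: joints at [1.248, 0.307, 1.506, -0, 1.328, -0.073], TCP at [0.142, 0.557, 0.231] pointing down, gripper open.
Joint ranges: [-3.12, 3.12], [-1.05, 2.28], [0.14, 2.33], [-1.42, 4.57], [0.1, 2.73], [-2.68, 2.68]. Speed limits (rad/s): [2.57, 2.57, 3.14, 3.14, 3.14, 3.14].

## Interface

Orientations are given as [roll, pitch, yaw] about the fixed x, y, z axes, in that order (R = Rz(yaw) Ry(pitch) Rx(roll)).
In Python, from station import env, capture, camera_params, order gives the robot as it stands.
- The arm moves only by the tool move_arm, never from a script. Its argument "targets" is a list of rows, each a list of 7 numbers: the shift along the tool's x, y, z in m, then the turn, a rotation vector about the tool's x, y, z in degrees, then the gripper command: -1 is shut, 1 is fully open, values between are in proportion. In form: [[tx, ty, tz, rx, ry, rz, gripper], ...]. A call has 1 to 20 rows; each row shifts and turns the pose as measured when the row begins, along the tool's axes as they then stand; what a row does not reach is not made up. A row lasts 1/10 s, in which the tool goes at most 50 mm and 8.59 degrees, less where a joint would pass 70% of its speed; a pose out of reach is approached as far as the arm can. A call is refused whole if a number of a shift passes 0.05 or a number of a turn 8.59, either way. A call with a gripper value outside its range is refused whole. The fingers move at their own pace and stop on an object; "force" is the grip in N (left out, the last holds). Time passes only in rows, so rows that do not move let the fingers close. It gives the time, the measured TCP pose, the force and the opening at its end, in the units of the state.
- env.state(): the state, without advancing time (a new reading comes with each control period).
- capture(name): name is "side" or "top"; returns the picture (420x560x3 uint8, red, green, blue); there is no depth.
- camera_params(name): a dict with "camera_matrix" (3x3 intrinsics, pixels), "origin" and "rotation" of the camera in the world. Camera axes: x right, y up, looking along -z (the intrinsics and any distortion apply to the point x, -y, -z); pixel columns grow to the right and rows downward; lengths in m; the calibration is good to about 2 mm. A picture is of the moment at which its call begins. camera_params takes no time and is no camera call.
- order.hand_in(): hands the job in, once; it reports no verdict.
The state is a dict: "t": time; "joints": joint angles; "joint_vel": joint speeds; "joint_torque": joint torques, N m; "eef_pos": TCP position; "tool_rot": TCP orientation; "contact_force": force on the tool from outside, world axes, zero at the start; "ft_torque": the same for the moment, N m; "gripper_width": opening from 0.0 (shut) to 1.0 (fully open).
Only numpy, scipy, OpenCV 4.12 (cv2) and the standard library are available. Lean on these libraries where they do the work, as an engineer would, in place of code of your own. Each camera call takes 0.05 s, during which the arm holds its last target.

## Task

Take the night light base out of its charging dock, pass its T-shaped foot through the slot in the birch ledge until the disc lies flat on the top, and turn it a quarter turn so the foot holds it crosswise under the slot. Then set the house-shaped shade over the bar on top of the base so that it sits fully down, and let go; leave the other things on the shelf where they are.

Things in the scene. Friction and masses are not known exactly. Their poses are not given: they have to be found in the camera images.
- light: Night light base, white plastic, 140 g: a disc 68 mm diameter, 10 mm thick, with a bar on top and a T-foot below. Origin at the centre of the disc's underside, z up; bar and T-foot crossbar both run along its x. A tiny grey switch marks the disc's +x edge; a half turn changes nothing else. It starts upright, disc on the dock's rim, at any yaw.
- light_key (a point): Centre of the base's upright top bar (the key and grip), 23 mm above the base's origin: 40 mm long along x, 14 mm thick along y, 26 mm high (10 to 36 mm above the origin).
- light_foot (a point): Centre of the base's crossbar, 18 mm below the base's origin: 44 mm along x, 12 mm along y, 10 mm high (13 to 23 mm below the origin). A round neck 12 mm in diameter joins it to the disc.
- house: House-shaped frosted white lamp shade, 100 g, standing on the table: 60 mm along x (roof ridge), 36 mm along y; vertical walls to 43 mm, gable roof to 56 mm. Origin at the centre of its underside. Below it has a notch 47 mm (x) by 21 mm (y), 37 mm deep, which fits over the base's key; seated, its origin is 10 mm above the base's. A half turn changes nothing.
- ledge: Slotted birch ledge, fixed: a bridge 120 mm along x, 200 mm along y, 50 mm high, with a 10 mm thick top and free space 40 mm high underneath (12 mm end boards at the +y and -y ends). Origin at the centre of its underside, on the table. The slot runs along its y.
- ledge_slot (a point): Centre of the slot at the ledge's top surface (50 mm above the table), axes as the ledge's. The slot goes through the 10 mm top: 52 mm long along y, 18 mm wide along x.
- dock: Fixed charging dock: white ring 84 mm outer and 54 mm inner diameter, 35 mm high, in which the night light base stands; origin at the centre of its underside on the table.
- jar: Closed baby food jar, 58 mm diameter, 75 mm tall; a bystander, origin on its underside.
- spoon: Silicone spoon lying flat, 150 mm long; a bystander, origin on its underside.
- tractor: Wooden toy tractor, about 85 x 62 x 75 mm; a bystander, origin on its underside.
- cup: Standing plastic cup, 72 mm rim diameter, 75 mm tall; a bystander, origin on its underside.
- bottle: Baby bottle, 56 mm diameter, 130 mm tall; a bystander, origin on its underside.
- stacker: Wooden ring-stacking toy, 68 mm diameter, 76 mm tall; a bystander, origin on its underside.
- duck: Wooden duck on a small board, about 72 x 28 x 56 mm; a bystander, origin on its underside.
Things that resemble listed ones, but are neither listed nor needed, are in the scene too. What is shaped like the light but turquoise is not meant.

How it is judged:
On the way, in this order (a step that is already met when the one before it is completed fails the run):
1. the base's foot is through the slot, the disc flat on the ledge, turned a quarter turn (z of light in the frame of ledge_slot between -0.004 and 0.003 m and horizontal distance between light and ledge_slot below 0.022 m and angle between the x axis of light and the y axis of ledge, either way round above 1.2 rad and angle between light's own z axis and vertical below 0.08 rad), for 0.2 s.
2. the shade sits over the key, down on the base (z of house in the frame of light between 0.007 and 0.0135 m and horizontal distance between house and light below 0.008 m and angle between the x axis of house and the x axis of light, either way round below 0.25 rad and angle between house's own z axis and vertical below 0.1 rad), for 0.2 s.
At the end, for the whole second after the job is handed in: Base disc flat on the ledge (-4 to +3 mm, tilt < 0.08 rad), neck in the slot (< 22 mm from its centre), crossbar > 1.2 rad off the slot; shade down on the disc over the key (7-13.5 mm above base origin, < 8 mm, < 0.25 rad, tilt < 0.1 rad); both at rest; no bystander ever moved > 30 mm (all of step 1 and all of step 2 and linear speed of each of light, house below 0.02 m/s); the robot touches nothing.
It fails at once if a bystander is moved more than 30 mm (distance of any of jar, spoon, tractor, cup, bottle, stacker, duck from where it was at the start of the episode above 0.03 m).
It also fails if it takes over 66 s, if anything falls off the work surface, if the arm or the gripper's body presses on something with over 40 N, if the wrist force passes 120 N, or if a joint passes its speed limit or range.

## Working session

There is one attempt and no reset: what is moved stays moved. The work goes in short steps, Python scripts to look and compute and a tool call to move; the robot and the scene stay as the last step left them, time stands still between calls to the robot, and variables do not carry over. Pictures are saved under pics/ and viewed, and the job is handed in when it is done.

Besides the shell and the picture viewer there is one more tool, called after ">>>" as a command line: name --pt "numbers of a row" for each row, then --argument value for the rest. move_arm: Moves the arm, as the interface text tells. Its arguments: {"type":"object","properties":{"targets":{"type":"array","items":{"type":"array","items":{"type":"number"}}},"force":{"type":"number"}},"required":["targets"]}

```bash
ls; mkdir -p pics
python3 - <<'E'
from station import env,capture,camera_params
import cv2
for n in("side","top"):
    cv2.imwrite(f"pics/{n}0.png",cv2.cvtColor(capture(n),cv2.COLOR_RGB2BGR)); print(n,camera_params(n))
print(env.state())
E
```

```text
pics
side {'camera_matrix': array([[449.69396638,   0.        , 282.76768967],
       [  0.        , 449.69396638, 205.75248419],
       [  0.        ,   0.        ,   1.        ]]), 'origin': array([-0.0175102 , -0.83655709,  0.78494232]), 'rotation': array([ 0.94607919, -0.01302604, -0.5901256 ])}
top {'camera_matrix': array([[425.50566146,   0.        , 282.27025829],
       [  0.        , 425.50566146, 207.22182445],
       [  0.        ,   0.        ,   1.        ]]), 'origin': array([0.45492643, 0.0265213 , 1.22049857]), 'rotation': array([ 0.06630376, -0.02647354, -1.55686262])}
{'t': 0.1, 'joints': array([ 1.24746708e+00,  3.07511552e-01,  1.50753341e+00, -6.77030788e-06,
        1.32839368e+00, -7.35169125e-02]), 'joint_vel': array([ 2.24757364e-03, -3.65633673e-03, -2.22577040e-03,  1.58935490e-03,
       -9.74318469e-05, -2.91272986e-04]), 'joint_torque': array([ 4.75006948e-05, -4.58530140e+01, -2.52610070e+01,  3.86797069e-05,
        5.86900991e-03,  1.88245690e-05]), 'eef_pos': array([0.14199142, 0.55655478, 0.23046902]), 'tool_rot': array([-1.64075454,  1.56895032, -1.89056524]), 'contact_force': array([-1.09867421, -0.97138346, -0.06409364]), 'ft_torque': array([-0.0377538 ,  0.01146919,  0.00062506]), 'gripper_width': 0.9977198523569596}
```

View pics/top0.png

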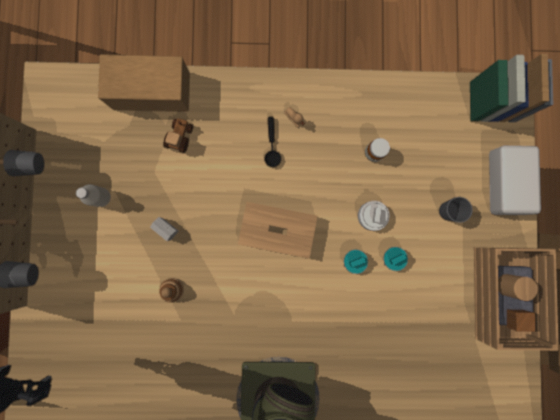

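View pics/side0.png

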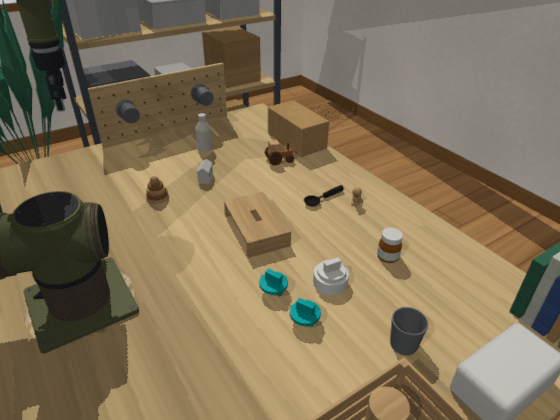

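```bash
cat > h.py <<'E'
import numpy as np,cv2
from scipy.spatial.transform import Rotation as R
from station import env,capture,camera_params
def cam(n):
    p=camera_params(n);return np.array(p["camera_matrix"]),np.array(p["origin"]),R.from_euler('xyz',p["rotation"]).as_matrix()
def proj(n,P):
    K,o,M=cam(n);c=(np.atleast_2d(P)-o)@M;c=c*[1,-1,-1];q=c@K.T;return q[:,:2]/q[:,2:]
def unproj(n,uv,z):
    K,o,M=cam(n);uv=np.atleast_2d(uv);q=np.c_[uv,np.ones(len(uv))]@np.linalg.inv(K).T
    d=(q*[1,-1,-1])@M.T;return o+d*((z-o[2])/d[:,2:])
def save(name,n,box=None,k=1,img=None):
    img=capture(n) if img is None else img
    if box: x0,y0,x1,y1=box;img=img[y0:y1,x0:x1]
    img=cv2.resize(img,None,fx=k,fy=k,interpolation=cv2.INTER_CUBIC)
    cv2.imwrite(f"pics/{name}.png",img[:,:,::-1])
def objpts(pos,yaw,pts):
    return np.array(pts)@R.from_euler('z',yaw).as_matrix().T+pos
def circ(r,z,n=48):
    a=np.linspace(0,2*np.pi,n,endpoint=False);return np.c_[r*np.cos(a),r*np.sin(a),0*a+z]
def box(lx,ly,z):return np.array([[lx/2,ly/2,z],[-lx/2,ly/2,z],[-lx/2,-ly/2,z],[lx/2,-ly/2,z]])
E
python3 - <<'E'
from h import *
t=cv2.cvtColor(cv2.imread("pics/top0.png"),4);s=cv2.cvtColor(cv2.imread("pics/side0.png"),4)
a=lambda im,b,k:cv2.resize(im[b[1]:b[3],b[0]:b[2]],None,fx=k,fy=k,interpolation=cv2.INTER_CUBIC)
# sheets: top light, ledge, house ; side same
def sheet(im,bs,name):
    cs=[cv2.resize(im[y:y+h,x:x+w],(int(w*k),int(h*k)),interpolation=cv2.INTER_CUBIC) for x,y,w,h,k in bs]
    H=max(c.shape[0] for c in cs); cs=[cv2.copyMakeBorder(c,0,H-c.shape[0],0,4,0) for c in cs]
    save(name,None,img=np.hstack(cs))
sheet(t,[(350,190,50,50,8),(145,205,45,45,8)],"topc")
sheet(t,[(230,185,100,75,7)],"topl")
sheet(s,[(305,250,50,50,8),(190,150,40,50,8)],"sidec")
sheet(s,[(215,185,80,70,8)],"sidel")
print(unproj("top",[[374,207],[277,229],[164,229],[279,230]],0.05))
print(unproj("side",[[333,263],[256,215],[206,165]],0.05))
E
```

```text
[[ 0.53771076 -0.25787929  0.05      ]
 [ 0.47290887  0.01026156  0.05      ]
 [ 0.46848914  0.31855371  0.05      ]
 [ 0.47024368  0.00472643  0.05      ]]
[[ 0.5285835  -0.25326209  0.05      ]
 [ 0.47271372  0.00874501  0.05      ]
 [ 0.47560775  0.3215975   0.05      ]]
```

View pics/topc.png

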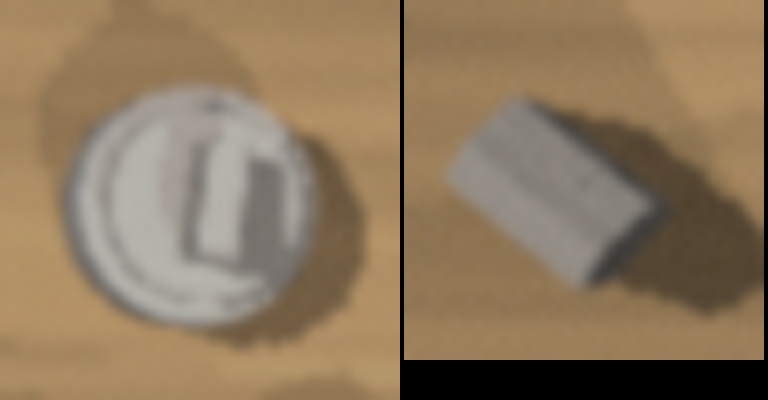

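View pics/topl.png

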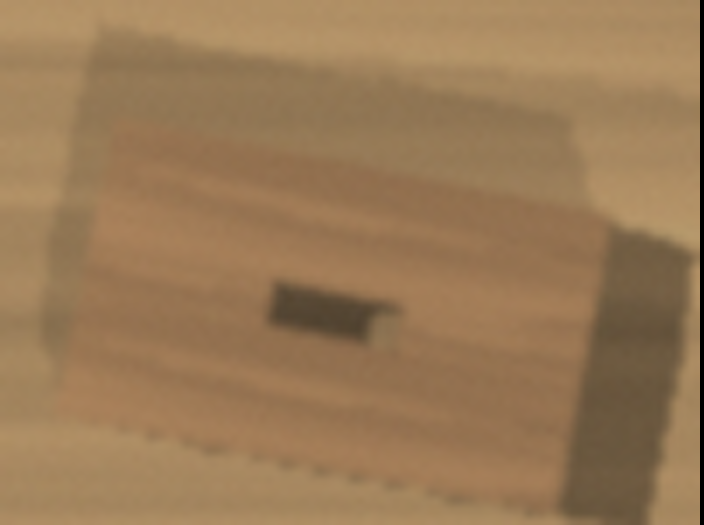

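View pics/sidec.png

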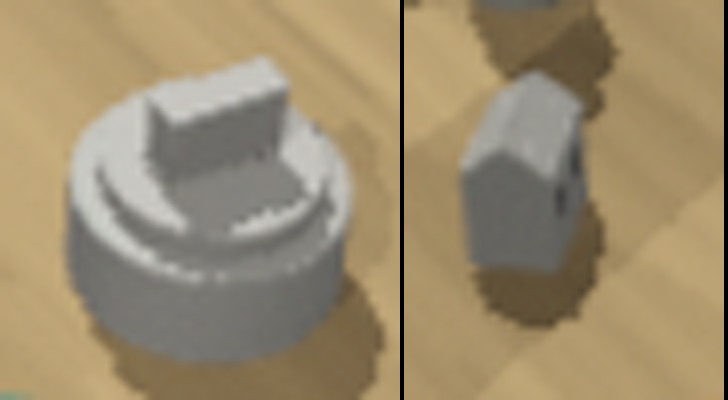

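View pics/sidel.png

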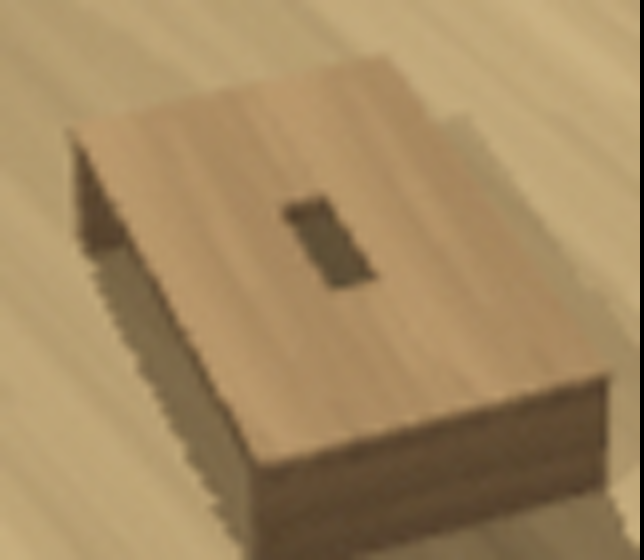

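```bash
cat > fit.py <<'E'
from h import *
from scipy.optimize import least_squares
def crop(o,k,pts):return np.array(o)+(np.array(pts,float)+.5)/k-.5
def fit(obs,x0,z):
    # obs: list of (cam, model pts, px)
    def f(x):return np.concatenate([(proj(c,objpts([x[0],x[1],z],x[2],m))-p).ravel() for c,m,p in obs])
    r=least_squares(f,x0,loss='soft_l1');return r.x,f(r.x)
def run(name,obs,x0,z):
    for lab,o in(("both",obs),("top",[q for q in obs if q[0]=="top"]),("side",[q for q in obs if q[0]=="side"])):
        x,f=fit(o,x0,z);print(name,lab,x[:2].round(4),round(np.degrees(x[2]),2),"rms px",np.sqrt(np.mean(f**2)).round(2), np.abs(f).max().round(2))
if __name__=="__main__":
    K=box(40e-3,14e-3,.036)  # ++ -+ -- +-
    # x up in image (world +x), y left
    run("light",[("top",K,crop((350,190),8,[(207,133),(198,257),(237,264),(244,138)])),
                 ("side",K,crop((305,250),8,[(265,58),(148,98),(170,125),(288,88)]))],[.54,-.26,0],.035)
    L=box(.12,.2,.05);S=box(.018,.052,.05)
    run("ledge",[("top",L,crop((230,185),7,[(112,122),(55,418),(562,517),(608,215)])),
       ("top",S,crop((230,185),7,[(275,283),(267,328),(393,350),(402,303)])),
       ("side",L,crop((215,185),8,[(388,58),(70,130),(258,465),(608,378)])),
       ("side",S,crop((215,185),8,[(325,195),(282,207),(335,290),(378,277)]))],[.47,0,0],0)
    E=box(.06,.036,.043)
    # house x toward (down-right in top image) 
    g=[E[0],E[1],E[2],E[3]]
    run("house",[("top",E,crop((145,205),8,[(259,208),(116,95),(41,170),(176,288)])),
      ("side",np.array([E[3],E[0],[.03,0,.056],[-.03,0,.056],[.03,-.018,0],[.03,.018,0]]),crop((190,150),8,[(58,165),(144,180),(99,150),(136,72),(66,262),(146,270)]))],[.47,.32,np.radians(-130)],0)
E
python3 fit.py
```

```text
light both [ 0.5157 -0.2623] -6.14 rms px 0.45 0.79
light top [ 0.5165 -0.2617] -4.03 rms px 0.39 0.73
light side [ 0.5148 -0.2633] -8.49 rms px 0.16 0.25
ledge both [0.4711 0.0091] -10.19 rms px 0.43 0.83
ledge top [0.4707 0.0093] -9.69 rms px 0.33 0.64
ledge side [0.4717 0.009 ] -10.8 rms px 0.38 0.64
house both [0.4708 0.324 ] -130.65 rms px 0.58 1.71
house top [0.4703 0.3232] -130.17 rms px 0.57 1.4
house side [0.4723 0.3263] -131.72 rms px 0.41 0.85
```

```bash
cat > plan.py <<'E'
from h import *
def cur():
    s=env.state();M=R.from_euler('xyz',s["tool_rot"]).as_matrix();return s,np.array(s["eef_pos"]),M
def yang(M):return np.degrees(np.arctan2(M[1,1],M[0,1]))
def target(yaw_y):
    a=np.radians(yaw_y);y=np.array([np.cos(a),np.sin(a),0]);x=np.array([0,0,-1.]);return np.c_[x,y,np.cross(x,y)]
def show():
    s,p,M=cur();print("t",round(s["t"],2),"p",p.round(4),"yang",yang(M).round(2),"tilt",np.degrees(np.arccos(-M[2,0])).round(2),"F",np.round(s["contact_force"],1),"w",round(s["gripper_width"],3),"j",np.round(s["joints"],2))
def to(pos,yaw_y,start=None):
    """shift in present tool axes (m) and rotvec deg to reach pose"""
    s,p,M=cur()
    if start: p,M=np.array(start[0]),target(start[1])
    T=target(yaw_y);return (M.T@(np.array(pos)-p)).round(4),np.degrees(R.from_matrix(M.T@T).as_rotvec()).round(2)
E
python3 - <<'E'
from plan import *
show();s,p,M=cur();print(M.round(3))
E
```

```text
t 0.1 p [0.142  0.5566 0.2305] yang 75.69 tilt 0.11 F [-1.1 -1.  -0.1] w 0.998 j [ 1.25  0.31  1.51 -0.    1.33 -0.07]
[[-0.001  0.247  0.969]
 [-0.002  0.969 -0.247]
 [-1.    -0.002 -0.   ]]
```

```bash
cat >> plan.py <<'E'
def rows(poses,g,start=None):
    """poses: list of (pos,yang) per row; prints rows"""
    s,p,M=cur();p0,y0=(p,yang(M)) if start is None else start
    out=[]
    for q,y in poses:
        T=target(y0);d=T.T@(np.array(q)-np.array(p0));out.append([*(round(float(v),3) for v in d),round(-(y-y0),1),0,0,g]);
        # accumulate rounded
        p0=np.array(p0)+T@np.array(out[-1][:3]);y0=y0-out[-1][3]
    print(str(out).replace(" ",""));return p0,y0
def arc(p1,y1,n,ss=None):
    s,p,M=cur();y0=yang(M)
    a0=np.arctan2(p[1],p[0]);a1=np.arctan2(p1[1],p1[0]);r0=np.hypot(*p[:2]);r1=np.hypot(*p1[:2]);L=[]
    for i in range(1,n+1):
        u=i/n;a=a0+u*(a1-a0);r=r0+u*(r1-r0);L.append(((r*np.cos(a),r*np.sin(a),p[2]+u*(p1[2]-p[2])),y0+u*(y1-y0)))
    return L
def line(p1,y1,n):
    s,p,M=cur();y0=yang(M);return [(p+(np.array(p1)-p)*i/n,y0+(y1-y0)*i/n) for i in range(1,n+1)]
E
python3 - <<'E'
from plan import *
L=arc((.5157,-.2623,.19),-96.1,24)
q=rows(L[:20],1);print(q);q=rows(L[20:],1,q);print(q)
E
```

```text
[[0.002,-0.001,0.043,np.float64(7.2),0,0,1],[0.001,0.0,0.043,np.float64(7.1),0,0,1],[0.002,0.003,0.043,np.float64(7.2),0,0,1],[0.002,0.005,0.042,np.float64(7.1),0,0,1],[0.001,0.007,0.042,np.float64(7.2),0,0,1],[0.002,0.01,0.042,np.float64(7.1),0,0,1],[0.002,0.011,0.042,np.float64(7.2),0,0,1],[0.001,0.014,0.041,np.float64(7.2),0,0,1],[0.002,0.015,0.04,np.float64(7.1),0,0,1],[0.002,0.017,0.039,np.float64(7.2),0,0,1],[0.002,0.02,0.038,np.float64(7.1),0,0,1],[0.001,0.021,0.038,np.float64(7.2),0,0,1],[0.002,0.023,0.036,np.float64(7.2),0,0,1],[0.002,0.025,0.035,np.float64(7.1),0,0,1],[0.001,0.027,0.033,np.float64(7.2),0,0,1],[0.002,0.029,0.033,np.float64(7.1),0,0,1],[0.002,0.03,0.031,np.float64(7.2),0,0,1],[0.001,0.031,0.029,np.float64(7.1),0,0,1],[0.002,0.033,0.028,np.float64(7.2),0,0,1],[0.002,0.035,0.026,np.float64(7.2),0,0,1]]
(array([ 0.56942853, -0.09935488,  0.19646902]), np.float64(-67.51309195347905))
[[0.001,0.035,0.024,np.float64(7.1),0,0,1],[0.002,0.037,0.023,np.float64(7.2),0,0,1],[0.002,0.038,0.02,np.float64(7.1),0,0,1],[0.001,0.039,0.019,np.float64(7.2),0,0,1]]
(array([ 0.51564002, -0.26246374,  0.19046902]), np.float64(-96.11309195347904))
```

>>> move_arm --pt "0.002 -0.001 0.043 7.2 0 0 1" --pt "0.001 0.0 0.043 7.1 0 0 1" --pt "0.002 0.003 0.043 7.2 0 0 1" --pt "0.002 0.005 0.042 7.1 0 0 1" --pt "0.001 0.007 0.042 7.2 0 0 1" --pt "0.002 0.01 0.042 7.1 0 0 1" --pt "0.002 0.011 0.042 7.2 0 0 1" --pt "0.001 0.014 0.041 7.2 0 0 1" --pt "0.002 0.015 0.04 7.1 0 0 1" --pt "0.002 0.017 0.039 7.2 0 0 1" --pt "0.002 0.02 0.038 7.1 0 0 1" --pt "0.001 0.021 0.038 7.2 0 0 1" --pt "0.002 0.023 0.036 7.2 0 0 1" --pt "0.002 0.025 0.035 7.1 0 0 1" --pt "0.001 0.027 0.033 7.2 0 0 1" --pt "0.002 0.029 0.033 7.1 0 0 1" --pt "0.002 0.03 0.031 7.2 0 0 1" --pt "0.001 0.031 0.029 7.1 0 0 1" --pt "0.002 0.033 0.028 7.2 0 0 1" --pt "0.002 0.035 0.026 7.2 0 0 1" --force 60

```text
t: 2.1
eef_pos: [0.5498, -0.1299, 0.1859]
tool_rot: [0.055, 1.561, -2.786]
contact_force: [0.5, -0.6, 0.0]
gripper_width: 0.999
```

```bash
sed -i 's/round(-(y-y0),1)/float(round(-(y-y0),1))/' plan.py
python3 - <<'E'
from plan import *
show()
print(rows(arc((.5157,-.2623,.15),-96.1,8),1))
E
```

```text
t 2.1 p [ 0.5498 -0.1299  0.1859] yang -72.77 tilt 0.58 F [ 0.5 -0.6  0. ] w 0.999 j [-0.3   0.34  1.59 -0.01  1.23  0.97]
[[0.004,0.015,0.007,2.9,0,0,1],[0.005,0.016,0.007,2.9,0,0,1],[0.004,0.015,0.007,2.9,0,0,1],[0.005,0.016,0.006,3.0,0,0,1],[0.004,0.016,0.007,2.9,0,0,1],[0.005,0.017,0.005,2.9,0,0,1],[0.004,0.016,0.006,2.9,0,0,1],[0.005,0.016,0.005,2.9,0,0,1]]
(array([ 0.51569743, -0.26184882,  0.14992557]), np.float64(-96.0675077040836))
```

>>> move_arm --pt "0.004 0.015 0.007 2.9 0 0 1" --pt "0.005 0.016 0.007 2.9 0 0 1" --pt "0.004 0.015 0.007 2.9 0 0 1" --pt "0.005 0.016 0.006 3.0 0 0 1" --pt "0.004 0.016 0.007 2.9 0 0 1" --pt "0.005 0.017 0.005 2.9 0 0 1" --pt "0.004 0.016 0.006 2.9 0 0 1" --pt "0 0 0 0 0 0 1"

```text
t: 2.9
eef_pos: [0.5139, -0.2567, 0.1506]
tool_rot: [0.205, 1.554, -3.019]
contact_force: [-0.6, 0.2, 0.7]
gripper_width: 1.0
```

Run:
```python
from plan import *
show();print(to((.5157,-.2623,.05),-96.1))
save("t1","top",(330,170,420,260),6)
```

```text
t 2.9 p [ 0.5139 -0.2567  0.1506] yang -94.7 tilt 0.98 F [-0.6  0.2  0.7] w 1.0 j [-0.53  0.38  1.61 -0.01  1.16  1.13]
(array([ 0.1005,  0.0051, -0.0039]), array([ 1.4 ,  0.96, -0.21]))
```

View pics/t1.png

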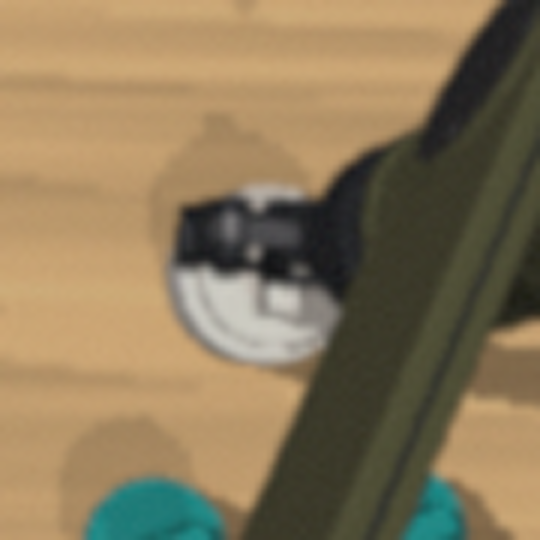

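>>> move_arm --pt "0.002 0.005 -0.002 1.4 1.0 -0.2 1" --pt "0.02 0 0 0 0 0 1" --pt "0.02 0 0 0 0 0 1" --pt "0.02 0 0 0 0 0 1" --pt "0 0 0 0 0 0 1"

```text
t: 3.45
eef_pos: [0.5191, -0.259, 0.0885]
tool_rot: [-3.023, 1.562, 0.014]
contact_force: [-0.8, 0.3, 0.2]
gripper_width: 1.0
```

Run:
```python
from plan import *
show();print(to((.5157,-.2623,.049),-96.1))
```

```text
t 3.45 p [ 0.5191 -0.259   0.0885] yang -95.96 tilt 0.52 F [-0.8  0.3  0.2] w 1.0 j [-0.54  0.45  1.68  0.01  1.    1.13]
(array([0.0395, 0.0037, 0.0034]), array([ 0.14, -0.52,  0.06]))
```

>>> move_arm --pt "0.01 0.004 0.004 0.1 -0.5 0 1" --pt "0.01 0.001 0 0 0 0 1" --pt "0.01 0 0 0 0 0 1" --pt "0.004 0 0 0 0 0 1" --pt "0 0 0 0 0 0 1"

```text
t: 3.95
eef_pos: [0.5166, -0.2639, 0.0541]
tool_rot: [3.072, 1.567, -0.174]
contact_force: [0.8, -0.2, -1.0]
gripper_width: 0.998
```

Run:
```python
from plan import *
show();print(to((.5157,-.2623,.049),-96.1))
```

```text
t 3.95 p [ 0.5166 -0.2639  0.0541] yang -96.0 tilt 0.23 F [ 0.8 -0.2 -1. ] w 0.998 j [-0.55  0.5   1.71  0.    0.93  1.13]
(array([ 0.0051, -0.0015,  0.0011]), array([ 0.1 , -0.23, -0.02]))
```

>>> move_arm --pt "0.005 -0.001 0.001 0.1 -0.2 0 1" --pt "0 0 0 0 0 0 0" --pt "0 0 0 0 0 0 -0.5" --pt "0 0 0 0 0 0 -1" --pt "0 0 0 0 0 0 -1" --pt "0 0 0 0 0 0 -1" --pt "0 0 0 0 0 0 -1" --pt "0 0 0 0 0 0 -1"

```text
t: 4.75
eef_pos: [0.5166, -0.2633, 0.0502]
tool_rot: [2.669, 1.568, -0.579]
contact_force: [-0.5, 0.5, -1.9]
gripper_width: 0.152
```

Run:
```python
from plan import *
show()
```

```text
t 4.75 p [ 0.5166 -0.2633  0.0502] yang -96.11 tilt 0.18 F [-0.5  0.5 -1.9] w 0.152 j [-0.54  0.5   1.72 -0.    0.92  1.13]
```

>>> move_arm --pt "-0.01 0 0 0 0 0 -1" --pt "-0.02 0 0 0 0 0 -1" --pt "-0.025 0 0 0 0 0 -1" --pt "-0.025 0 0 0 0 0 -1" --pt "-0.015 0 0 0 0 0 -1" --pt "0 0 0 0 0 0 -1" --force 80

```text
t: 5.35
eef_pos: [0.515, -0.2623, 0.1496]
tool_rot: [-0.307, 1.57, 2.728]
contact_force: [-0.4, -0.5, -0.9]
gripper_width: 0.145
```

Run:
```python
from plan import *
show()
print(rows(arc((.4711,.0091,.155),-10.2,16),-1))
save("s2","side",(250,170,400,300),5)
```

```text
t 5.35 p [ 0.515  -0.2623  0.1496] yang -96.11 tilt 0.05 F [-0.4 -0.5 -0.9] w 0.145 j [-0.54  0.38  1.61 -0.    1.15  1.13]
[[-0.0,-0.019,0.0,-5.4,0,0,-1],[-0.001,-0.018,-0.001,-5.3,0,0,-1],[-0.0,-0.019,-0.002,-5.4,0,0,-1],[-0.0,-0.018,-0.003,-5.4,0,0,-1],[-0.001,-0.018,-0.004,-5.3,0,0,-1],[-0.0,-0.017,-0.004,-5.4,0,0,-1],[-0.0,-0.016,-0.006,-5.4,0,0,-1],[-0.001,-0.017,-0.007,-5.4,0,0,-1],[-0.0,-0.015,-0.008,-5.3,0,0,-1],[-0.0,-0.015,-0.008,-5.4,0,0,-1],[-0.001,-0.014,-0.009,-5.4,0,0,-1],[-0.0,-0.014,-0.01,-5.3,0,0,-1],[-0.0,-0.012,-0.011,-5.4,0,0,-1],[-0.001,-0.012,-0.011,-5.4,0,0,-1],[-0.0,-0.012,-0.012,-5.3,0,0,-1],[-0.0,-0.01,-0.012,-5.4,0,0,-1]]
(array([0.47102586, 0.00914558, 0.15456925]), np.float64(-10.212483570751788))
```

View pics/s2.png

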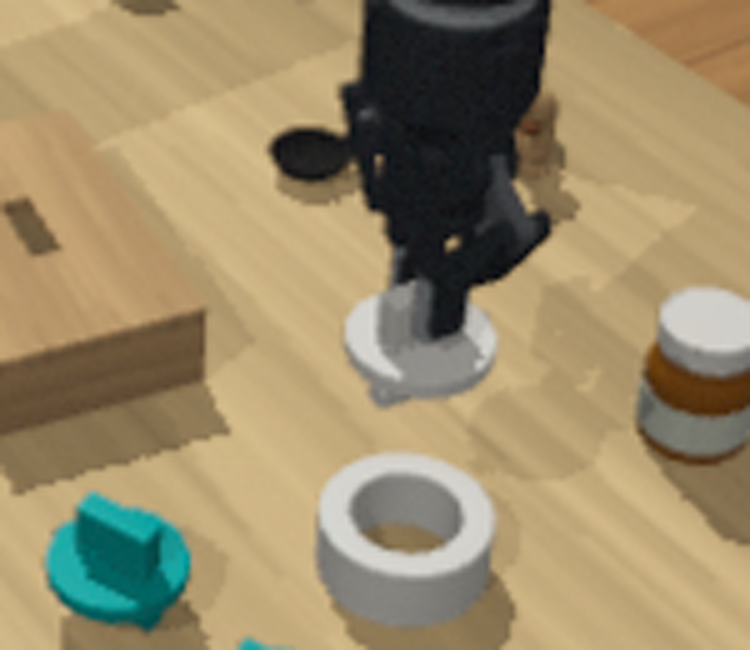

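>>> move_arm --pt "0 -0.019 0 -5.4 0 0 -1" --pt "-0.001 -0.018 -0.001 -5.3 0 0 -1" --pt "0 -0.019 -0.002 -5.4 0 0 -1" --pt "0 -0.018 -0.003 -5.4 0 0 -1" --pt "-0.001 -0.018 -0.004 -5.3 0 0 -1" --pt "0 -0.017 -0.004 -5.4 0 0 -1" --pt "0 -0.016 -0.006 -5.4 0 0 -1" --pt "-0.001 -0.017 -0.007 -5.4 0 0 -1" --pt "0 -0.015 -0.008 -5.3 0 0 -1" --pt "0 -0.015 -0.008 -5.4 0 0 -1" --pt "-0.001 -0.014 -0.009 -5.4 0 0 -1" --pt "0 -0.014 -0.01 -5.3 0 0 -1" --pt "0 -0.012 -0.011 -5.4 0 0 -1" --pt "-0.001 -0.012 -0.011 -5.4 0 0 -1" --pt "0 -0.012 -0.012 -5.3 0 0 -1" --pt "0 -0.01 -0.012 -5.4 0 0 -1" --pt "0 0 0 0 0 0 -1"

```text
t: 7.1
eef_pos: [0.4467, 0.0205, 0.1378]
tool_rot: [-1.712, 1.533, 2.883]
contact_force: [-0.1, -0.6, -1.4]
gripper_width: 0.14
```

Run:
```python
from plan import *
show()
print(to((.4711,.0091,.14),-10.2))
save("s3","side",(205,120,305,250),5)
save("t3","top",(220,180,340,270),6)
```

```text
t 7.1 p [0.4467 0.0205 0.1378] yang -6.75 tilt 2.19 F [-0.1 -0.6 -1.4] w 0.14 j [-0.06  0.25  1.87  0.01  1.06  0.06]
(array([-0.0032,  0.0254,  0.0084]), array([ 3.44, -0.24,  2.18]))
```

View pics/s3.png

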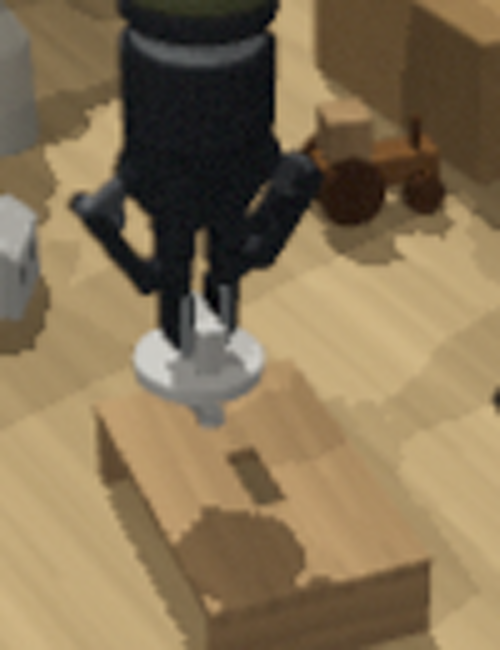

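View pics/t3.png

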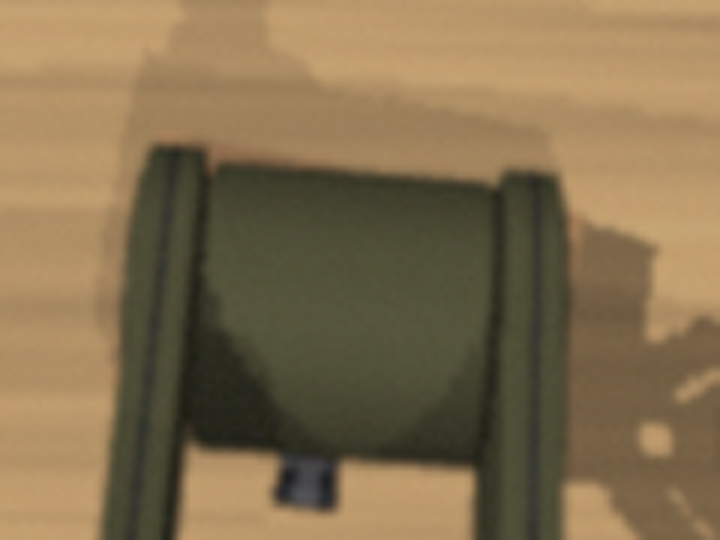

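>>> move_arm --pt "-0.003 0.013 0.004 1.7 0 1.1 -1" --pt "0 0.012 0.004 1.7 0 1 -1" --pt "0 0 0 0 0 0 -1"

```text
t: 7.5
eef_pos: [0.476, 0.0051, 0.1404]
tool_rot: [2.001, 1.564, 0.241]
contact_force: [0.0, -0.2, -1.5]
gripper_width: 0.141
```

Run:
```python
from plan import *
show()
print(to((.4711,.0091,.14),-10.2))
```

```text
t 7.5 p [0.476  0.0051 0.1404] yang -10.9 tilt 0.37 F [ 0.  -0.2 -1.5] w 0.141 j [-0.08  0.26  1.84  0.    1.03  0.11]
(array([ 0.0003, -0.0056, -0.003 ]), array([-0.7 , -0.15, -0.33]))
```

>>> move_arm --pt "0 -0.004 -0.003 -0.7 0 -0.3 -1" --pt "0 0 0 0 0 0 -1" --pt "0 0 0 0 0 0 -1"

```text
t: 7.8
eef_pos: [0.4731, 0.0078, 0.1402]
tool_rot: [-3.118, 1.568, 1.414]
contact_force: [-1.3, 0.4, -1.0]
gripper_width: 0.142
```

Run:
```python
from plan import *
show()
print(to((.4711,.0091,.14),-10.2))
im=capture("side");save("s4","side",(215,130,305,250),6,img=im)
# predicted
s,p,M=cur();o=p-[0,0,.0152];yaw=np.radians(yang(M)+90)
im2=im.copy();im2=cv2.resize(im2,None,fx=6,fy=6,interpolation=cv2.INTER_CUBIC)
for pts,c in((circ(.034,.01),(255,0,0)),(circ(.034,0),(255,0,0)),(box(.04,.014,.036),(0,255,0)),(box(.044,.012,-.023),(0,0,255))):
    q=(proj("side",objpts(o,yaw,pts))+.5)*6-.5;cv2.polylines(im2,[q.round().astype(int)],True,c,1)
cv2.imwrite("pics/s4o.png",im2[130*6:230*6,205*6:320*6,::-1])
```

```text
t 7.8 p [0.4731 0.0078 0.1402] yang -10.32 tilt 0.15 F [-1.3  0.4 -1. ] w 0.142 j [-0.08  0.26  1.84  0.    1.04  0.1 ]
(array([ 0.0002, -0.0022, -0.001 ]), array([-0.12, -0.15,  0.  ]))
```

View pics/s4o.png

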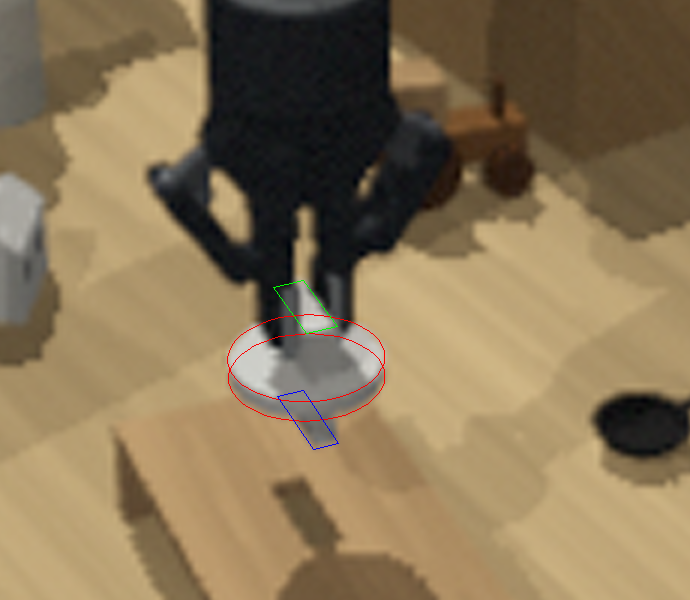

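Run:
```python
from h import *
im=cv2.imread("pics/s4.png") # x6 of (215,130)
c=im[220:400,100:340] 
cv2.imwrite("pics/s4z.png",cv2.resize(c,None,fx=3,fy=3,interpolation=cv2.INTER_CUBIC))
```

```text
(no output)
```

View pics/s4z.png

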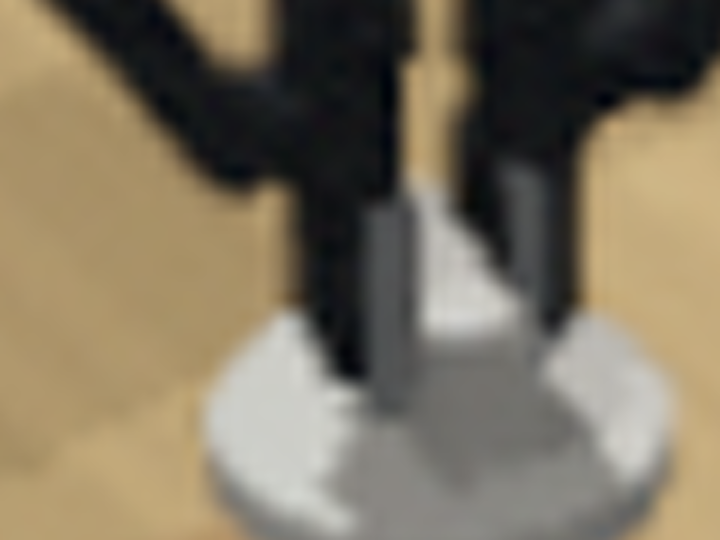

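>>> move_arm --pt "0.012 -0.002 -0.001 -0.1 -0.1 0 -1" --pt "0.012 0 0 0 0 0 -1" --pt "0.012 0 0 0 0 0 -1" --pt "0.006 0 0 0 0 0 -1" --pt "0 0 0 0 0 0 -1" --pt "0 0 0 0 0 0 -1"

```text
t: 8.45
eef_pos: [0.4712, 0.0098, 0.0978]
tool_rot: [2.269, 1.569, 0.521]
contact_force: [-0.3, -0.4, -0.7]
gripper_width: 0.145
```

```bash
cat > ov.py <<'E'
from plan import *
def ov(name,dz=.0152,b=(205,140,300,230),k=7,cam="side",ledge=True):
    im=capture(cam);s,p,M=cur();o=p-[0,0,dz];yaw=np.radians(yang(M)+90)
    raw=cv2.resize(im,None,fx=k,fy=k,interpolation=cv2.INTER_CUBIC);i2=raw.copy()
    L=[(circ(.034,0),(255,0,0),o,yaw),(box(.04,.014,.036),(0,255,0),o,yaw),(box(.044,.012,-.023),(0,0,255),o,yaw)]
    if ledge: L.append((box(.018,.052,.05),(255,255,0),np.array([.4711,.0091,0]),np.radians(-10.2)))
    for pts,c,oo,y in L:
        q=(proj(cam,objpts(oo,y,pts))+.5)*k-.5;cv2.polylines(i2,[q.round().astype(int)],True,c,1)
    cv2.imwrite(f"pics/{name}.png",i2[b[1]*k:b[3]*k,b[0]*k:b[2]*k,::-1])
E
python3 - <<'E'
from ov import *
show()
print(to((.4713,.0091,.09),-10.2));ov("s5")
E
```

```text
t 8.45 p [0.4712 0.0098 0.0978] yang -10.16 tilt 0.1 F [-0.3 -0.4 -0.7] w 0.145 j [-0.07  0.32  1.9   0.    0.93  0.11]
(array([0.0078, 0.0002, 0.0007]), array([ 0.04, -0.06, -0.07]))
```

View pics/s5.png

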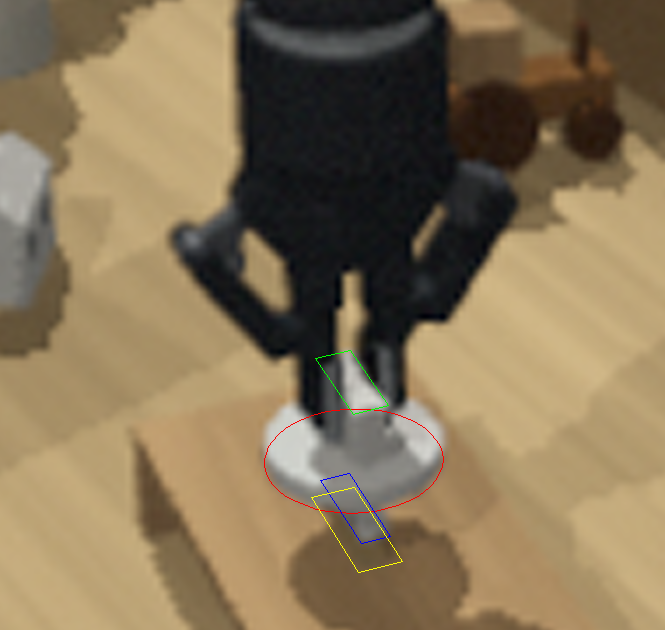

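>>> move_arm --pt "0.008 0 0.001 0 0 0 -1" --pt "0.005 0 0 0 0 0 -1" --pt "0.004 0 0 0 0 0 -1" --pt "0 0 0 0 0 0 -1"

```text
t: 8.9
eef_pos: [0.4722, 0.0086, 0.0807]
tool_rot: [1.883, 1.566, 0.135]
contact_force: [-0.3, 0.6, -1.0]
gripper_width: 0.14
```

Run:
```python
from ov import *
show()
print(to((.4713,.0091,.07),-10.2));ov("s6")
```

```text
t 8.9 p [0.4722 0.0086 0.0807] yang -10.16 tilt 0.26 F [-0.3  0.6 -1. ] w 0.14 j [-0.07  0.34  1.92  0.    0.88  0.1 ]
(array([ 0.0107, -0.001 , -0.0003]), array([ 0.04, -0.08, -0.25]))
```

View pics/s6.png

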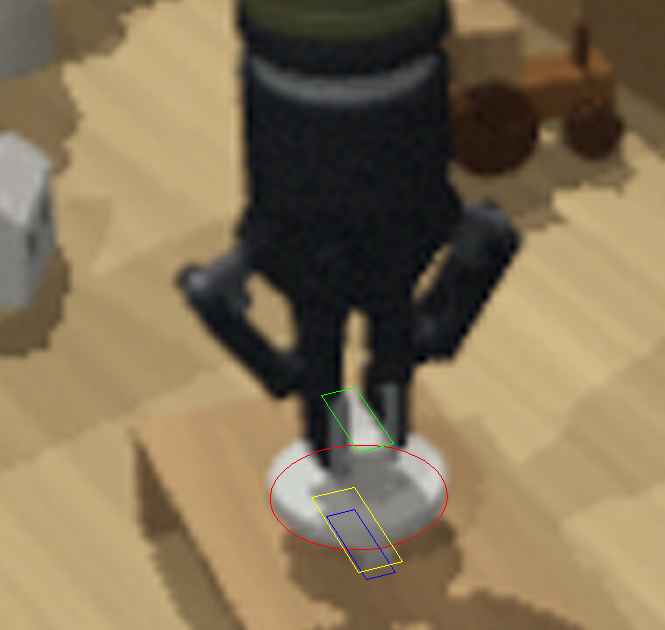

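>>> move_arm --pt "0.005 -0.001 0 0 0 -0.2 -1" --pt "0.004 0 0 0 0 0 -1" --pt "0.002 0 0 0 0 0 -1" --pt "0 0 0 0 0 0 -1"

```text
t: 9.35
eef_pos: [0.4716, 0.0088, 0.0691]
tool_rot: [2.426, 1.569, 0.678]
contact_force: [0.5, 0.5, -1.6]
gripper_width: 0.144
```

Run:
```python
from ov import *
show()
print(to((.4713,.0091,.066),-10.2))
```

```text
t 9.35 p [0.4716 0.0088 0.0691] yang -10.17 tilt 0.11 F [ 0.5  0.5 -1.6] w 0.144 j [-0.07  0.36  1.93  0.    0.85  0.1 ]
(array([ 0.0031, -0.0004, -0.0002]), array([ 0.03, -0.09, -0.08]))
```

>>> move_arm --pt "0.002 0 0 0 0 0 -1" --pt "0.002 0 0 0 0 0 -1" --pt "0 0 0 0 0 0 -1"

```text
t: 9.65
eef_pos: [0.472, 0.0087, 0.0651]
tool_rot: [2.218, 1.568, 0.47]
contact_force: [-0.8, 0.2, 1.3]
gripper_width: 0.14
```

Run:
```python
from ov import *
show()
```

```text
t 9.65 p [0.472  0.0087 0.0651] yang -10.16 tilt 0.14 F [-0.8  0.2  1.3] w 0.14 j [-0.07  0.37  1.93  0.    0.84  0.1 ]
```

>>> move_arm --pt "0.001 0 0 0 0 0 -1" --pt "0 0 0 0 0 0 -1"

```text
t: 9.85
eef_pos: [0.4721, 0.0088, 0.0655]
tool_rot: [2.071, 1.567, 0.323]
contact_force: [0.1, -0.2, -1.6]
gripper_width: 0.142
```

Run:
```python
from ov import *
show();ov("s7",dz=.0148)
```

```text
t 9.85 p [0.4721 0.0088 0.0655] yang -10.16 tilt 0.19 F [ 0.1 -0.2 -1.6] w 0.142 j [-0.07  0.37  1.93  0.    0.84  0.1 ]
```

View pics/s7.png

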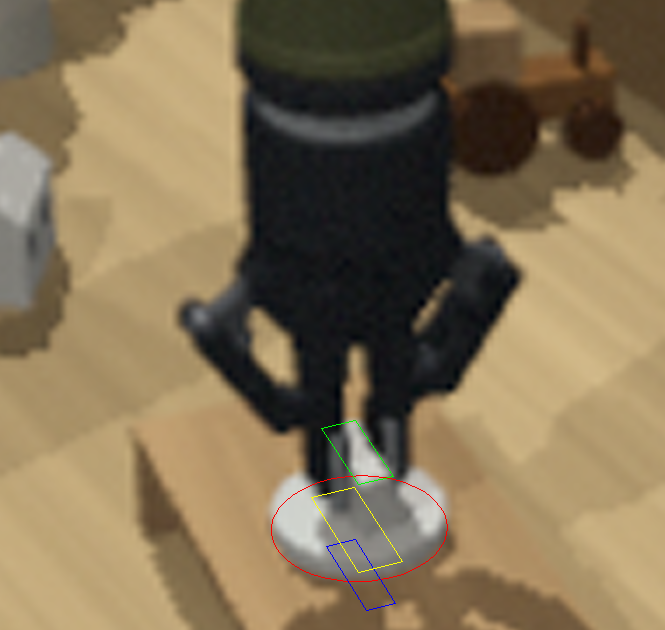

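>>> move_arm --pt "0.001 0 0 0 0 0 -1" --pt "0.001 0 0 0 0 0 -1" --pt "0 0 0 0 0 0 -1"

```text
t: 10.2
eef_pos: [0.4725, 0.0087, 0.0654]
tool_rot: [1.934, 1.566, 0.186]
contact_force: [-0.4, 0.4, -2.0]
gripper_width: 0.14
```

Run:
```python
from ov import *
show()
```

```text
t 10.2 p [0.4725 0.0087 0.0654] yang -10.16 tilt 0.26 F [-0.4  0.4 -2. ] w 0.14 j [-0.07  0.37  1.93  0.    0.84  0.1 ]
```

>>> move_arm --pt "0.003 0 0 0 0 -0.2 -1" --pt "0 0 0 0 0 0 -1"

```text
t: 10.4
eef_pos: [0.4732, 0.0087, 0.0659]
tool_rot: [2.094, 1.567, 0.347]
contact_force: [0.3, 0.6, -0.9]
gripper_width: 0.144
```

Run:
```python
from ov import *
show()
```

```text
t 10.4 p [0.4732 0.0087 0.0659] yang -10.15 tilt 0.21 F [ 0.3  0.6 -0.9] w 0.144 j [-0.07  0.37  1.93  0.    0.84  0.1 ]
```

>>> move_arm --pt "0.003 0 0 0 0 0 -1"

```text
t: 10.5
eef_pos: [0.4738, 0.0086, 0.065]
tool_rot: [1.946, 1.565, 0.198]
contact_force: [-10.2, 0.9, 48.9]
gripper_width: 0.142
```

Run:
```python
from ov import *
show()
```

```text
t 10.5 p [0.4738 0.0086 0.065 ] yang -10.14 tilt 0.31 F [-10.2   0.9  48.9] w 0.142 j [-0.07  0.37  1.93  0.    0.84  0.1 ]
```

>>> move_arm --pt "-0.001 -0.002 0 0 0 0.3 -1" --pt "0 0 0 0 0 0 -1"

```text
t: 10.7
eef_pos: [0.4723, 0.0089, 0.0664]
tool_rot: [1.749, 1.559, 0.001]
contact_force: [0.1, 0.4, -1.9]
gripper_width: 0.141
```

Run:
```python
from ov import *
show()
```

```text
t 10.7 p [0.4723 0.0089 0.0664] yang -10.14 tilt 0.7 F [ 0.1  0.4 -1.9] w 0.141 j [-0.07  0.36  1.94  0.    0.83  0.1 ]
```

>>> move_arm --pt "0 -0.001 0 4 0 -0.7 -1" --pt "0 0 0 4 0 0 -1" --pt "0 0 0 4 0 0 -1"

```text
t: 11.0
eef_pos: [0.4715, 0.0093, 0.0651]
tool_rot: [-2.451, 1.568, 1.868]
contact_force: [-1.4, 0.2, 12.2]
gripper_width: 0.141
```

Run:
```python
from ov import *
show();s,p,M=cur();print(to((.4713,.0091,.0662),yang(M)))
```

```text
t 11.0 p [0.4715 0.0093 0.0651] yang -22.54 tilt 0.18 F [-1.4  0.2 12.2] w 0.141 j [-0.07  0.37  1.93  0.    0.84  0.32]
(array([-0.0011, -0.0001,  0.0002]), array([-0.  , -0.14,  0.11]))
```

>>> move_arm --pt "-0.001 0 0 6 0 0.1 -1" --pt "0 0 0 6 0 0 -1" --pt "0 0 0 6 0 0 -1" --pt "-0.001 0 0 6 0 0 -1"

```text
t: 11.4
eef_pos: [0.4727, 0.0092, 0.0656]
tool_rot: [-2.522, 1.569, 1.362]
contact_force: [-0.1, -0.7, -2.0]
gripper_width: 0.139
```

Run:
```python
from ov import *
show();s,p,M=cur();print(to((.4713,.0091,.0662),yang(M)))
```

```text
t 11.4 p [0.4727 0.0092 0.0656] yang -47.47 tilt 0.13 F [-0.1 -0.7 -2. ] w 0.139 j [-0.07  0.37  1.93  0.    0.84  0.75]
(array([-0.0006, -0.0009,  0.0011]), array([-0.  , -0.1 ,  0.07]))
```

>>> move_arm --pt "-0.001 -0.001 0.001 6.5 0 0 -1" --pt "0 0 0 6.5 0 0 -1" --pt "-0.001 0 0 6.5 0 0 -1" --pt "0 0 0 6.5 0 0 -1" --pt "-0.001 0 0 6.5 0 0 -1"

```text
t: 11.9
eef_pos: [0.4726, 0.0097, 0.0656]
tool_rot: [-1.52, 1.568, 1.773]
contact_force: [-0.1, -0.2, -1.7]
gripper_width: 0.145
```

Run:
```python
from ov import *
show();s,p,M=cur();print(to((.4713,.0091,.0662),yang(M)))
```

```text
t 11.9 p [0.4726 0.0097 0.0656] yang -81.37 tilt 0.19 F [-0.1 -0.2 -1.7] w 0.145 j [-0.07  0.37  1.93  0.    0.84  1.35]
(array([-0.0006,  0.0004,  0.0014]), array([0.  , 0.01, 0.19]))
```

>>> move_arm --pt "-0.001 0 0.001 6.5 0 0 -1" --pt "0 0 0 6.3 0 0 -1" --pt "0 0 0 4 0 0 -1" --pt "0.001 0 0 0 0 0 -1" --pt "0 0 0 0 0 0 -1"

```text
t: 12.4
eef_pos: [0.4733, 0.0098, 0.0652]
tool_rot: [-1.364, 1.567, 1.62]
contact_force: [-1.8, -0.8, 0.7]
gripper_width: 0.142
```

Run:
```python
from ov import *
show();print(to((.4713,.0091,.0655),-100.2));ov("s8",dz=.0152)
```

```text
t 12.4 p [0.4733 0.0098 0.0652] yang -99.05 tilt 0.21 F [-1.8 -0.8  0.7] w 0.142 j [-0.07  0.37  1.93  0.    0.84  1.65]
(array([-0.0003,  0.001 ,  0.0018]), array([1.15, 0.04, 0.2 ]))
```

View pics/s8.png

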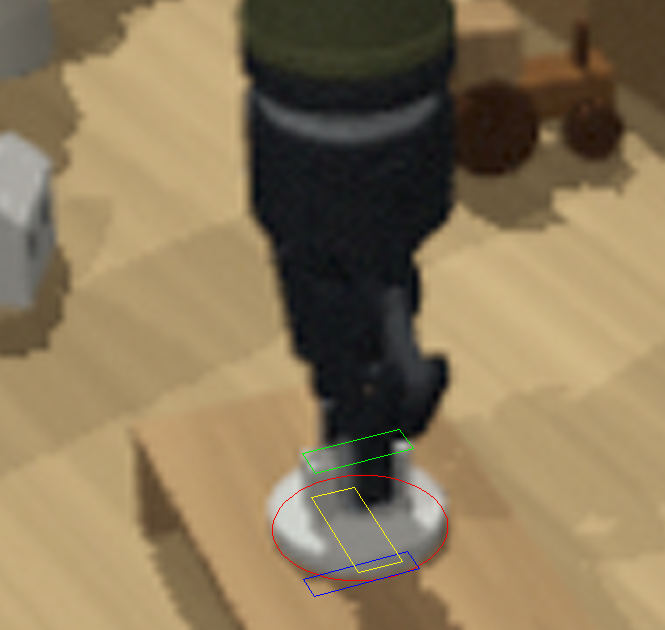

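>>> move_arm --pt "0 0 0 0 0 0 0" --pt "0 0 0 0 0 0 1" --pt "0 0 0 0 0 0 1" --pt "0 0 0 0 0 0 1" --pt "0 0 0 0 0 0 1" --pt "-0.015 0 0 0 0 0 1" --pt "-0.03 0 0 0 0 0 1" --pt "-0.03 0 0 0 0 0 1" --pt "-0.03 0 0 0 0 0 1"

```text
t: 13.35
eef_pos: [0.4693, 0.0096, 0.1661]
tool_rot: [-0.147, 1.554, 2.836]
contact_force: [1.4, -1.0, 0.6]
gripper_width: 1.003
```

Run:
```python
from plan import *
show()
print(rows(arc((.4708,.324,.16),-40.7,16),1))
save("s9","side",(205,140,305,240),6)
```

```text
t 13.35 p [0.4693 0.0096 0.1661] yang -99.06 tilt 0.96 F [ 1.4 -1.   0.6] w 1.003 j [-0.07  0.23  1.8   0.    1.12  1.65]
[[0.0,-0.018,-0.003,-3.6,0,0,1],[0.001,-0.018,-0.003,-3.7,0,0,1],[0.0,-0.019,-0.004,-3.6,0,0,1],[0.001,-0.018,-0.004,-3.7,0,0,1],[-0.0,-0.019,-0.005,-3.6,0,0,1],[0.0,-0.019,-0.005,-3.7,0,0,1],[0.001,-0.018,-0.006,-3.6,0,0,1],[0.0,-0.019,-0.006,-3.7,0,0,1],[0.0,-0.019,-0.007,-3.6,0,0,1],[0.001,-0.019,-0.007,-3.7,0,0,1],[0.0,-0.019,-0.008,-3.6,0,0,1],[0.001,-0.019,-0.009,-3.7,0,0,1],[-0.0,-0.019,-0.009,-3.6,0,0,1],[0.0,-0.019,-0.009,-3.7,0,0,1],[0.001,-0.019,-0.01,-3.6,0,0,1],[0.0,-0.019,-0.011,-3.7,0,0,1]]
(array([0.47078045, 0.32441659, 0.16011816]), np.float64(-40.65853697138926))
```

View pics/s9.png

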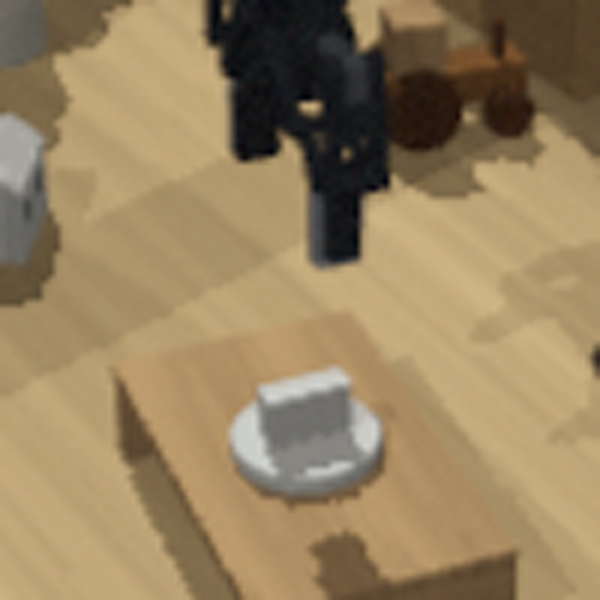

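>>> move_arm --pt "0 -0.018 -0.003 -3.6 0 0 1" --pt "0.001 -0.018 -0.003 -3.7 0 0 1" --pt "0 -0.019 -0.004 -3.6 0 0 1" --pt "0.001 -0.018 -0.004 -3.7 0 0 1" --pt "0 -0.019 -0.005 -3.6 0 0 1" --pt "0 -0.019 -0.005 -3.7 0 0 1" --pt "0.001 -0.018 -0.006 -3.6 0 0 1" --pt "0 -0.019 -0.006 -3.7 0 0 1" --pt "0 -0.019 -0.007 -3.6 0 0 1" --pt "0.001 -0.019 -0.007 -3.7 0 0 1" --pt "0 -0.019 -0.008 -3.6 0 0 1" --pt "0.001 -0.019 -0.009 -3.7 0 0 1" --pt "0 -0.019 -0.009 -3.6 0 0 1" --pt "0 -0.019 -0.009 -3.7 0 0 1" --pt "0 0 0 0 0 0 1"

```text
t: 14.9
eef_pos: [0.4836, 0.292, 0.1659]
tool_rot: [-2.293, 1.567, 1.617]
contact_force: [1.1, 0.1, 0.4]
gripper_width: 0.998
```

Run:
```python
from plan import *
show()
print(to((.4708,.324,.13),-40.7))
save("s10","side",(215,160,295,250),7)
save("t10","top",(220,180,340,270),6)
```

```text
t 14.9 p [0.4836 0.292  0.1659] yang -45.97 tilt 0.21 F [1.1 0.1 0.4] w 0.998 j [0.47 0.35 1.62 0.   1.17 1.27]
(array([ 0.036 , -0.0317, -0.013 ]), array([-5.27, -0.15,  0.15]))
```

View pics/s10.png

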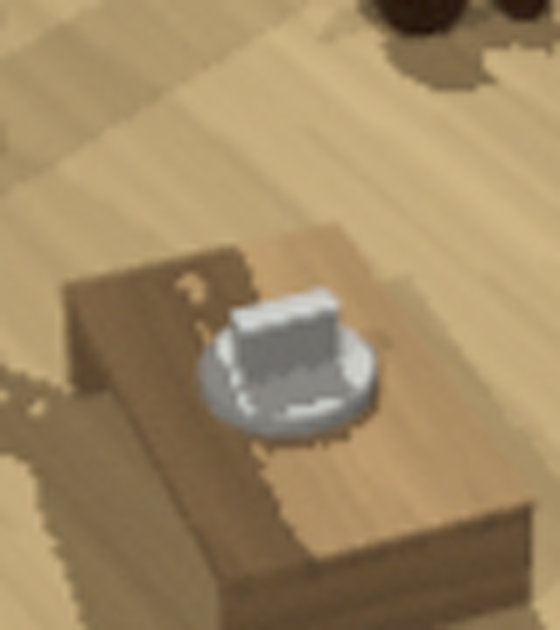

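View pics/t10.png

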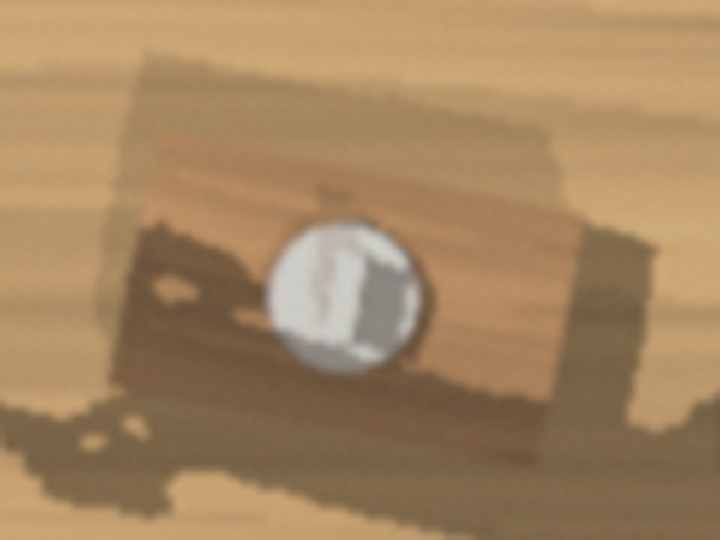

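Run:
```python
from fit import *
K=box(40e-3,14e-3,.036)
run("light",[("side",K,crop((215,160),7,[(330,290),(232,312),(240,333),(341,309)]))],[.47,.01,-.17],.05)
print("disc top",unproj("top",[[276.9,228.9]],.058))
im=cv2.imread("pics/s10.png");o=(.4725,.0095,.05)
for o,y,c in(((.4725,.0095,.05),-9.3,(0,255,0)),):
  for m in(circ(.034,0),circ(.034,.01),K):
    q=(proj("side",objpts(np.array(o),np.radians(y),m))-[215,160]+.5)*7-.5
    cv2.polylines(im,[q.round().astype(int)],True,c,1)
t=cv2.imread("pics/t10.png")
for m in(circ(.034,0),circ(.034,.01),K):
    q=(proj("top",objpts(np.array(o),np.radians(y),m))-[220,180]+.5)*6-.5
    cv2.polylines(t,[q.round().astype(int)],True,c,1)
a=im[230:480,150:430];b=t[170:420,210:490]
cv2.imwrite("pics/o10.png",cv2.resize(np.hstack([a,b]),None,fx=1.4,fy=1.4))
```

```text
light both [0.4726 0.01  ] -12.12 rms px 0.16 0.25Traceback (most recent call last):
  File "<stdin>", line 3, in <module>
  File "fit.py", line 10, in run
    x,f=fit(o,x0,z);print(name,lab,x[:2].round(4),round(np.degrees(x[2]),2),"rms px",np.sqrt(np.mean(f**2)).round(2), np.abs(f).max().round(2))
        ~~~^^^^^^^^
  File "fit.py", line 7, in fit
    r=least_squares(f,x0,loss='soft_l1');return r.x,f(r.x)
    return func(*args, **kwargs)
    vector_fun = VectorFunction(
        fun_wrapped,
    ...<6 lines>...
        workers=workers
    )
    self._update_fun()
    ~~~~~~~~~~~~~~~~^^
    self.f = self.fun_wrapped(xp_copy(self.x))
             ~~~~~~~~~~~~~~~~^^^^^^^^^^^^^^^^^
    return np.atleast_1d(self.fun(x))
                         ~~~~~~~~^^^
    return self.f(x, *self.args, **self.kwargs)
           ~~~~~~^^^^^^^^^^^^^^^^^^^^^^^^^^^^^^
  File "fit.py", line 6, in f
    def f(x):return np.concatenate([(proj(c,objpts([x[0],x[1],z],x[2],m))-p).ravel() for c,m,p in obs])
                    ~~~~~~~~~~~~~~^^^^^^^^^^^^^^^^^^^^^^^^^^^^^^^^^^^^^^^^^^^^^^^^^^^^^^^^^^^^^^^^^^^^^
ValueError: need at least one array to concatenate
```

Run:
```python
from fit import *
K=box(40e-3,14e-3,.036)
print("disc top",unproj("top",[[276.9,228.9]],.058))
im=cv2.imread("pics/s10.png");o=(.4725,.0097,.05);y=-9.3;c=(0,255,0)
for m in(circ(.034,0),circ(.034,.01),K):
    q=(proj("side",objpts(np.array(o),np.radians(y),m))-[215,160]+.5)*7-.5
    cv2.polylines(im,[q.round().astype(int)],True,c,1)
t=cv2.imread("pics/t10.png")
for m in(circ(.034,0),circ(.034,.01),K):
    q=(proj("top",objpts(np.array(o),np.radians(y),m))-[220,180]+.5)*6-.5
    cv2.polylines(t,[q.round().astype(int)],True,c,1)
a=im[230:480,150:430];b=t[170:420,210:490]
cv2.imwrite("pics/o10.png",cv2.resize(np.hstack([a,b]),None,fx=1.4,fy=1.4))
```

```text
disc top [[0.47305459 0.01064958 0.058     ]]
```

View pics/o10.png

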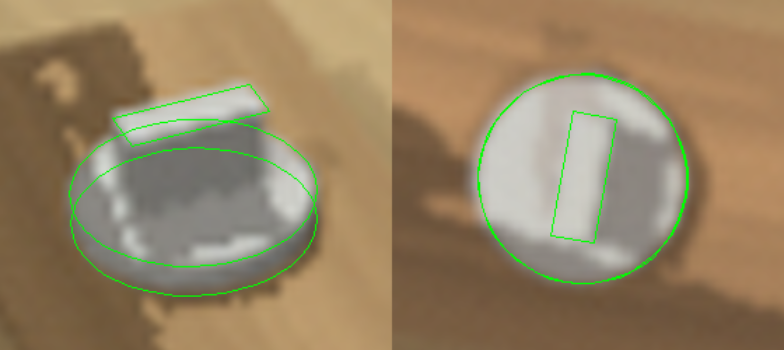

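>>> move_arm --pt "0.006 -0.016 -0.007 -2.7 0 0 1" --pt "0.01 -0.014 -0.006 -2.6 0 0 1" --pt "0.01 0 0 0 0 0 1" --pt "0 0 0 0 0 0 1" --pt "0 0 0 0 0 0 1"

```text
t: 15.5
eef_pos: [0.4721, 0.317, 0.1374]
tool_rot: [0.311, 1.569, -1.974]
contact_force: [-0.3, -0.1, 0.8]
gripper_width: 1.001
```

Run:
```python
from plan import *
show()
print(to((.4708,.324,.10),-40.7))
```

```text
t 15.5 p [0.4721 0.317  0.1374] yang -40.94 tilt 0.11 F [-0.3 -0.1  0.8] w 1.001 j [ 0.52  0.38  1.65 -0.    1.11  1.23]
(array([ 0.0374, -0.0056, -0.0045]), array([-0.24,  0.1 , -0.03]))
```

>>> move_arm --pt "0.012 -0.005 -0.004 -0.2 0.1 0 1" --pt "0.015 -0.001 -0.001 0 0 0 1" --pt "0.015 0 0 0 0 0 1" --pt "0.015 0 0 0 0 0 1" --pt "0 0 0 0 0 0 1"

```text
t: 16.0
eef_pos: [0.4724, 0.3244, 0.0775]
tool_rot: [2.568, 1.568, 0.282]
contact_force: [-0.2, -0.4, 0.0]
gripper_width: 1.003
```

Run:
```python
from plan import *
show()
print(to((.4708,.324,.012),-40.7))
```

```text
t 16.0 p [0.4724 0.3244 0.0775] yang -40.96 tilt 0.18 F [-0.2 -0.4  0. ] w 1.003 j [ 0.53  0.46  1.71 -0.    0.97  1.24]
(array([ 0.0655, -0.0011,  0.0016]), array([-0.26, -0.15, -0.1 ]))
```

>>> move_arm --pt "0.015 -0.001 0.001 -0.3 0 0 1" --pt "0.015 0 0 0 0 0 1" --pt "0.015 0 0 0 0 0 1" --pt "0.01 0 0 0 0 0 1" --pt "0 0 0 0 0 0 1"

```text
t: 16.5
eef_pos: [0.4737, 0.3254, 0.0223]
tool_rot: [2.718, 1.563, 0.436]
contact_force: [0.0, -0.6, -0.2]
gripper_width: 1.001
```

Run:
```python
from plan import *
show()
print(to((.4708,.324,.012),-40.7))
save("s11","side",(170,130,250,220),7)
```

```text
t 16.5 p [0.4737 0.3254 0.0223] yang -40.76 tilt 0.45 F [ 0.  -0.6 -0.2] w 1.001 j [ 0.53  0.53  1.76 -0.    0.85  1.24]
(array([ 0.0102, -0.0013,  0.003 ]), array([-0.06, -0.41, -0.18]))
```

View pics/s11.png

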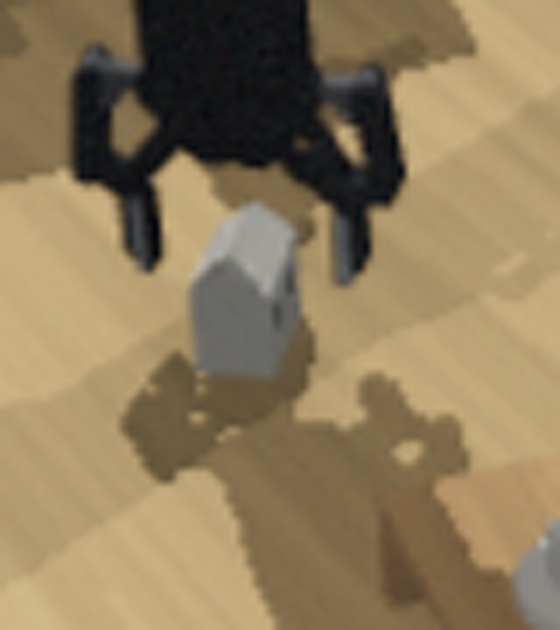

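>>> move_arm --pt "0.007 -0.001 0.003 0 -0.4 -0.2 1" --pt "0.003 0 0 0 0 0 1" --pt "0 0 0 0 0 0 1"

```text
t: 16.85
eef_pos: [0.4726, 0.3247, 0.014]
tool_rot: [2.9, 1.567, 0.618]
contact_force: [-0.3, 0.6, 0.9]
gripper_width: 1.002
```

Run:
```python
from plan import *
show()
print(to((.4708,.324,.012),-40.7))
```

```text
t 16.85 p [0.4726 0.3247 0.014 ] yang -40.76 tilt 0.23 F [-0.3  0.6  0.9] w 1.002 j [0.53 0.54 1.76 0.   0.83 1.24]
(array([ 0.0019, -0.0009,  0.0017]), array([-0.06, -0.22, -0.06]))
```

>>> move_arm --pt "0 -0.001 0.001 0 -0.2 0 1" --pt "0 0 0 0 0 0 0.3" --pt "0 0 0 0 0 0 0" --pt "0 0 0 0 0 0 -1" --pt "0 0 0 0 0 0 -1" --pt "0 0 0 0 0 0 -1" --pt "0 0 0 0 0 0 -1" --force 50

```text
t: 17.55
eef_pos: [0.4719, 0.3252, 0.0154]
tool_rot: [2.552, 1.567, 0.27]
contact_force: [-0.3, 0.0, -0.1]
gripper_width: 0.411
```

Run:
```python
from plan import *
show()
```

```text
t 17.55 p [0.4719 0.3252 0.0154] yang -40.76 tilt 0.19 F [-0.3  0.  -0.1] w 0.411 j [ 0.53  0.54  1.76 -0.    0.84  1.24]
```

>>> move_arm --pt "-0.01 0 0 0 0 0 -1" --pt "-0.025 0 0 0 0 0 -1" --pt "-0.03 0 0 0 0 0 -1" --pt "-0.03 0 0 0 0 0 -1" --pt "-0.03 0 0 0 0 0 -1" --pt "-0.01 0 0 0 0 0 -1" --pt "0 0 0 0 0 0 -1"

```text
t: 18.25
eef_pos: [0.47, 0.3241, 0.1562]
tool_rot: [0.288, 1.569, -1.994]
contact_force: [0.1, -0.0, -1.3]
gripper_width: 0.415
```

Run:
```python
from plan import *
show()
print(rows(arc((.4724,.0102,.155),-99.5,18)[:17],-1))
```

```text
t 18.25 p [0.47   0.3241 0.1562] yang -40.77 tilt 0.08 F [ 0.1 -0.  -1.3] w 0.415 j [ 0.53  0.37  1.62 -0.    1.16  1.24]
[[0.0,0.016,0.01,3.3,0,0,-1],[0.0,0.017,0.01,3.2,0,0,-1],[0.0,0.016,0.009,3.3,0,0,-1],[0.0,0.016,0.009,3.3,0,0,-1],[0.0,0.017,0.009,3.2,0,0,-1],[0.0,0.016,0.008,3.3,0,0,-1],[0.0,0.017,0.007,3.2,0,0,-1],[0.001,0.016,0.007,3.3,0,0,-1],[-0.0,0.017,0.007,3.3,0,0,-1],[-0.0,0.016,0.006,3.2,0,0,-1],[-0.0,0.017,0.006,3.3,0,0,-1],[-0.0,0.016,0.006,3.3,0,0,-1],[-0.0,0.017,0.005,3.2,0,0,-1],[-0.0,0.016,0.004,3.3,0,0,-1],[0.0,0.016,0.005,3.2,0,0,-1],[0.0,0.016,0.004,3.3,0,0,-1],[0.0,0.016,0.003,3.3,0,0,-1]]
(array([0.47747204, 0.02612348, 0.15522213]), np.float64(-96.26747887393299))
```

>>> move_arm --pt "0 0.016 0.01 3.3 0 0 -1" --pt "0 0.017 0.01 3.2 0 0 -1" --pt "0 0.016 0.009 3.3 0 0 -1" --pt "0 0.016 0.009 3.3 0 0 -1" --pt "0 0.017 0.009 3.2 0 0 -1" --pt "0 0.016 0.008 3.3 0 0 -1" --pt "0 0.017 0.007 3.2 0 0 -1" --pt "0 0.016 0.007 3.3 0 0 -1" --pt "0 0.017 0.007 3.3 0 0 -1" --pt "0 0.016 0.006 3.2 0 0 -1" --pt "0 0.017 0.006 3.3 0 0 -1" --pt "0 0.016 0.006 3.3 0 0 -1" --pt "0 0.017 0.005 3.2 0 0 -1" --pt "0 0.016 0.004 3.3 0 0 -1" --pt "0 0.016 0.005 3.2 0 0 -1" --pt "0 0.01 0.002 3.3 0 0 -1" --pt "0 0 0 0 0 0 -1"

```text
t: 19.95
eef_pos: [0.4608, 0.0343, 0.1313]
tool_rot: [0.299, 1.523, -2.93]
contact_force: [-0.8, -0.6, -0.9]
gripper_width: 0.411
```

Run:
```python
from plan import *
show()
print(to((.4724,.0102,.13),-99.5))
```

```text
t 19.95 p [0.4608 0.0343 0.1313] yang -95.03 tilt 2.74 F [-0.8 -0.6 -0.9] w 0.411 j [-0.01  0.28  1.84 -0.01  1.07  1.66]
(array([ 0.001 ,  0.023 , -0.0137]), array([ 4.45,  2.59, -0.91]))
```

>>> move_arm --pt "0 0.01 -0.005 2 1.3 -0.4 -1" --pt "0 0.009 -0.005 2 1 -0.4 -1" --pt "0 0 0 0 0 0 -1" --pt "0 0 0 0 0 0 -1"

```text
t: 20.35
eef_pos: [0.4683, 0.0135, 0.129]
tool_rot: [0.106, 1.565, 3.087]
contact_force: [-0.2, 0.3, -0.6]
gripper_width: 0.414
```

Run:
```python
from plan import *
show()
print(to((.4724,.0102,.13),-99.5))
```

```text
t 20.35 p [0.4683 0.0135 0.129 ] yang -99.22 tilt 0.31 F [-0.2  0.3 -0.6] w 0.414 j [-0.06  0.27  1.86 -0.    1.01  1.67]
(array([-0.001 ,  0.0026, -0.0046]), array([ 0.28,  0.31, -0.03]))
```

>>> move_arm --pt "-0.001 0.002 -0.004 0.3 0.3 0 -1" --pt "0 0 0 0 0 0 -1" --pt "0 0 0 0 0 0 -1"

```text
t: 20.65
eef_pos: [0.4726, 0.0112, 0.1303]
tool_rot: [3.015, 1.57, -0.292]
contact_force: [-0.7, -0.8, -1.3]
gripper_width: 0.411
```

```bash
cat > ovh.py <<'E'
from plan import *
def ovh(name,dz,b=(205,150,305,230),k=8,dx=0):
    im=capture("side");s,p,M=cur();yaw=np.radians(yang(M)+90);o=p-[0,0,dz]
    i2=cv2.resize(im,None,fx=k,fy=k,interpolation=cv2.INTER_CUBIC)
    roof=np.array([[.03,-.018,.043],[.03,0,.056],[.03,.018,.043],[-.03,.018,.043],[-.03,0,.056],[-.03,-.018,.043]])
    key=(np.array([.4724,.0102,.05]),np.radians(-9.5))
    for pts,c,oo,y in((box(.06,.036,0),(255,0,0),o,yaw),(box(.06,.036,.043),(255,0,0),o,yaw),(roof,(255,0,0),o,yaw),(box(.04,.014,.036),(0,255,0),*key),(circ(.034,.01),(0,255,0),*key)):
        q=(proj("side",objpts(oo,y,pts))+.5)*k-.5;cv2.polylines(i2,[q.round().astype(int)],True,c,1)
    cv2.imwrite(f"pics/{name}.png",i2[b[1]*k:b[3]*k,b[0]*k:b[2]*k,::-1])
    r=cv2.resize(im,None,fx=k,fy=k,interpolation=cv2.INTER_CUBIC);cv2.imwrite(f"pics/{name}r.png",r[b[1]*k:b[3]*k,b[0]*k:b[2]*k,::-1])
E
python3 - <<'E'
from ovh import *
show()
print(to((.4724,.0102,.13),-99.5));ovh("s12",.0154)
E
```

```text
t 20.65 p [0.4726 0.0112 0.1303] yang -99.48 tilt 0.06 F [-0.7 -0.8 -1.3] w 0.411 j [-0.07  0.27  1.85 -0.    1.01  1.67]
(array([0.0003, 0.0011, 0.0001]), array([ 0.02, -0.06, -0.01]))
```

View pics/s12.png

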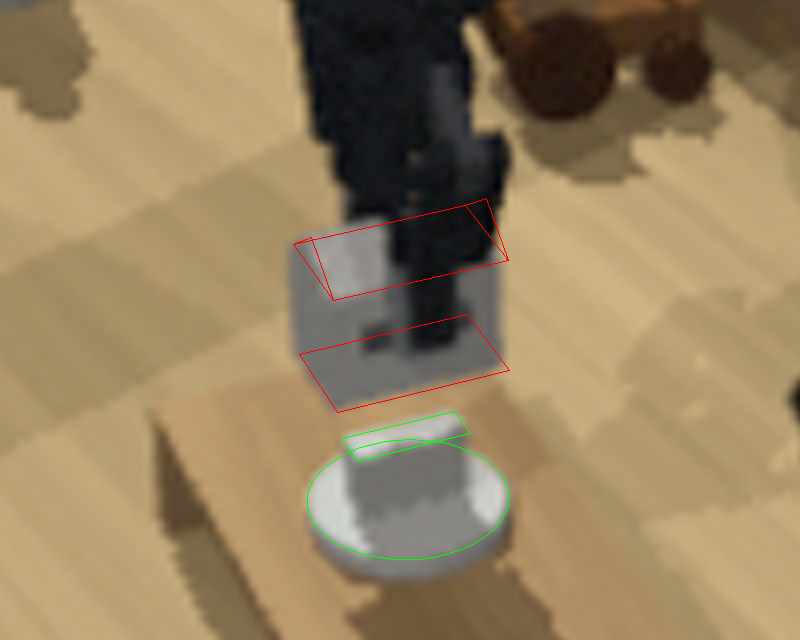

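View pics/s12r.png

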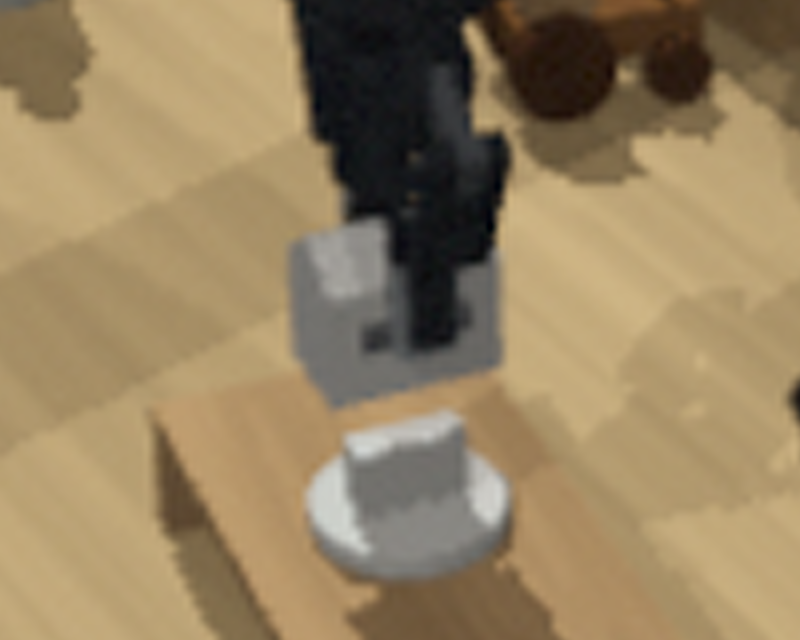

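>>> move_arm --pt "0.01 0.002 0.002 0 0 0 -1" --pt "0.01 0 0 0 0 0 -1" --pt "0 0 0 0 0 0 -1" --pt "0 0 0 0 0 0 -1"

```text
t: 21.1
eef_pos: [0.4699, 0.01, 0.1082]
tool_rot: [2.906, 1.57, -0.4]
contact_force: [0.5, -0.6, -0.9]
gripper_width: 0.413
```

Run:
```python
from ovh import *
show()
print(to((.4744,.0098,.105),-99.5));ovh("s13",.0154)
```

```text
t 21.1 p [0.4699 0.01   0.1082] yang -99.42 tilt 0.03 F [ 0.5 -0.6 -0.9] w 0.413 j [-0.07  0.3   1.89 -0.    0.95  1.67]
(array([ 0.0032, -0.0006, -0.0045]), array([ 0.08, -0.02, -0.01]))
```

View pics/s13r.png

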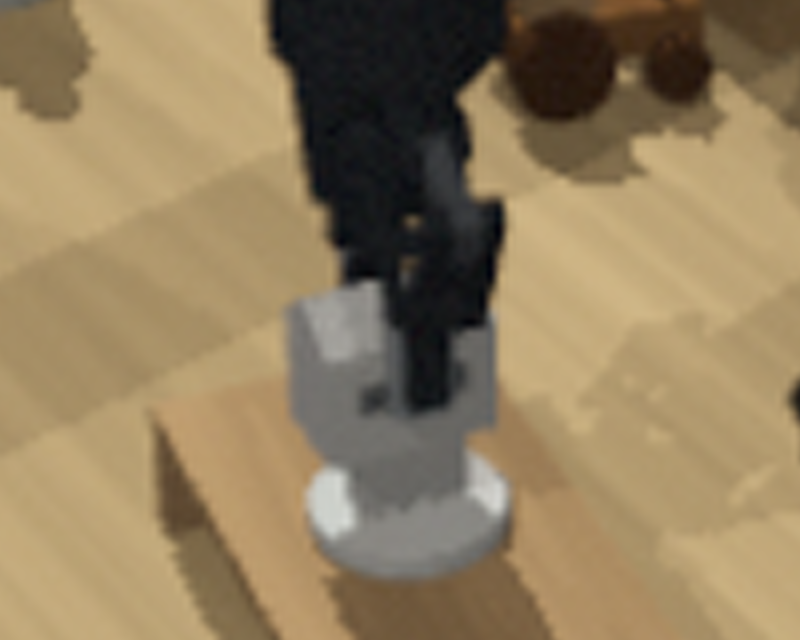

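>>> move_arm --pt "0 0 -0.004 0 0 0 -1" --pt "0 0 0 0 0 0 -1" --pt "0 0 0 0 0 0 -1"

```text
t: 21.45
eef_pos: [0.4745, 0.0093, 0.1084]
tool_rot: [3.048, 1.57, -0.258]
contact_force: [0.7, 0.5, -1.2]
gripper_width: 0.414
```

Run:
```python
from ovh import *
show()
print(to((.4744,.0098,.105),-99.5));ovh("s14",.0154)
```

```text
t 21.45 p [0.4745 0.0093 0.1084] yang -99.42 tilt 0.05 F [ 0.7  0.5 -1.2] w 0.414 j [-0.07  0.31  1.88 -0.    0.96  1.67]
(array([ 0.0034, -0.0005,  0.0002]), array([ 0.08, -0.05, -0.  ]))
```

View pics/s14.png

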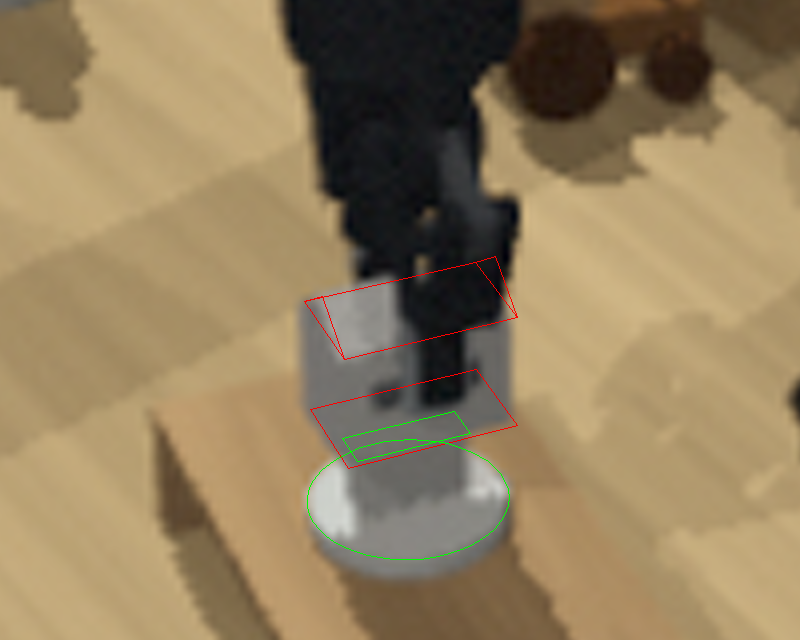

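>>> move_arm --pt "0.004 0 0 0 0 0 -1" --pt "0.004 0 0 0 0 0 -1" --pt "0.004 0 0 0 0 0 -1"

```text
t: 21.8
eef_pos: [0.4755, 0.0092, 0.0965]
tool_rot: [-3.089, 1.567, -0.112]
contact_force: [-0.2, 0.3, -0.7]
gripper_width: 0.413
```

Run:
```python
from ovh import *
show()
print(to((.4744,.0100,.0755),-99.5))
```

```text
t 21.8 p [0.4755 0.0092 0.0965] yang -99.43 tilt 0.2 F [-0.2  0.3 -0.7] w 0.413 j [-0.07  0.32  1.89 -0.    0.92  1.67]
(array([ 0.021 , -0.0006,  0.0013]), array([ 0.07, -0.2 ,  0.01]))
```

>>> move_arm --pt "0.004 -0.001 0.001 0 -0.2 0 -1" --pt "0.004 0 0 0 0 0 -1" --pt "0.003 0 0 0 0 0 -1"

```text
t: 22.1
eef_pos: [0.4741, 0.0105, 0.084]
tool_rot: [-0.054, 1.569, 2.923]
contact_force: [-0.2, 0.7, -1.0]
gripper_width: 0.415
```

Run:
```python
from ovh import *
show()
print(to((.4744,.0100,.0755),-99.5))
```

```text
t 22.1 p [0.4741 0.0105 0.084 ] yang -99.43 tilt 0.09 F [-0.2  0.7 -1. ] w 0.415 j [-0.07  0.34  1.91  0.    0.9   1.67]
(array([ 0.0085,  0.0004, -0.0004]), array([0.07, 0.09, 0.  ]))
```

>>> move_arm --pt "0.003 0 0 0 0 0 -1" --pt "0.003 0 0 0 0 0 -1" --pt "0.001 0 0 0 0 0 -1"

```text
t: 22.4
eef_pos: [0.4737, 0.0105, 0.0758]
tool_rot: [0.012, 1.568, 2.99]
contact_force: [0.5, 0.4, -0.9]
gripper_width: 0.419
```

Run:
```python
from ovh import *
show()
print(to((.4744,.0100,.0755),-99.5))
```

```text
t 22.4 p [0.4737 0.0105 0.0758] yang -99.42 tilt 0.15 F [ 0.5  0.4 -0.9] w 0.419 j [-0.07  0.35  1.92  0.    0.87  1.67]
(array([ 0.0003,  0.0004, -0.0008]), array([ 0.08,  0.15, -0.  ]))
```

Nearly seated; press gently to confirm, then release.

>>> move_arm --pt "0.001 0 0 0 0 0 -1" --pt "0.001 0 0 0 0 0 -1"

```text
t: 22.6
eef_pos: [0.4736, 0.0106, 0.0752]
tool_rot: [0.008, 1.568, 2.985]
contact_force: [-4.5, 0.6, 13.8]
gripper_width: 0.412
```

Run:
```python
from ovh import *
show();ovh("s15",.0154)
```

```text
t 22.6 p [0.4736 0.0106 0.0752] yang -99.42 tilt 0.15 F [-4.5  0.6 13.8] w 0.412 j [-0.07  0.35  1.92  0.    0.87  1.67]
```

View pics/s15r.png

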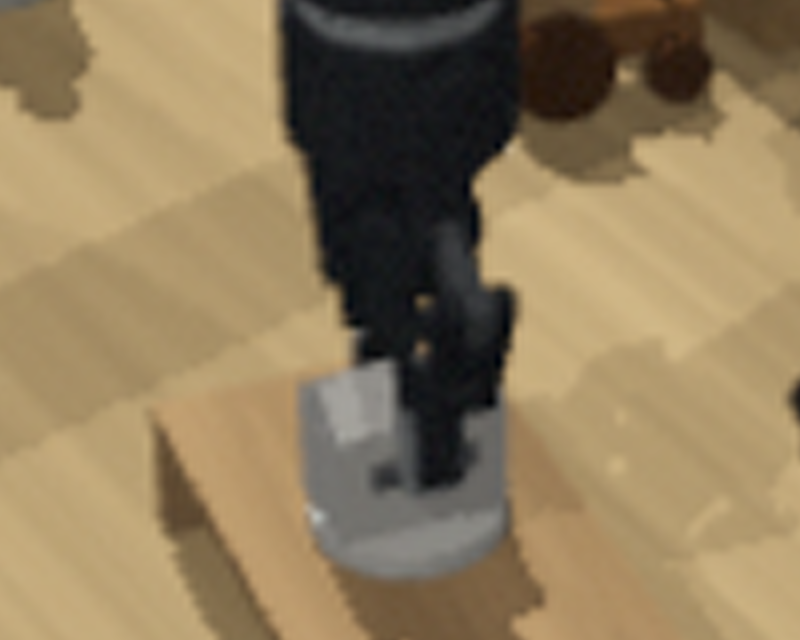

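>>> move_arm --pt "0 0 0 0 0 0 -1" --pt "0 0 0 0 0 0 0" --pt "0 0 0 0 0 0 0.6" --pt "0 0 0 0 0 0 1" --pt "0 0 0 0 0 0 1" --pt "0 0 0 0 0 0 1" --pt "-0.015 0 0 0 0 0 1" --pt "-0.03 0 0 0 0 0 1" --pt "-0.03 0 0 0 0 0 1" --pt "-0.03 0 0 0 0 0 1" --pt "0 -0.02 0 0 0 0 1" --pt "0 -0.04 0 0 0 0 1" --pt "0 -0.04 0 0 0 0 1" --pt "0 -0.04 0 0 0 0 1" --pt "0 -0.03 0 0 0 0 1" --pt "0 0 0 0 0 0 1"

```text
t: 24.25
eef_pos: [0.5042, 0.1831, 0.1848]
tool_rot: [-1.459, 1.569, 1.513]
contact_force: [-0.2, -0.1, 0.7]
gripper_width: 0.998
```

Run:
```python
from plan import *
show()
save("s16","side",(205,150,305,230),8)
save("t16","top")
im=cv2.imread("pics/t16.png");cv2.imwrite("pics/t16z.png",cv2.resize(im[180:270,220:340],None,fx=6,fy=6,interpolation=2))
```

```text
t 24.25 p [0.5042 0.1831 0.1848] yang -99.7 tilt 0.08 F [-0.2 -0.1  0.7] w 0.998 j [0.27 0.29 1.65 0.   1.19 2.01]
```

View pics/s16.png

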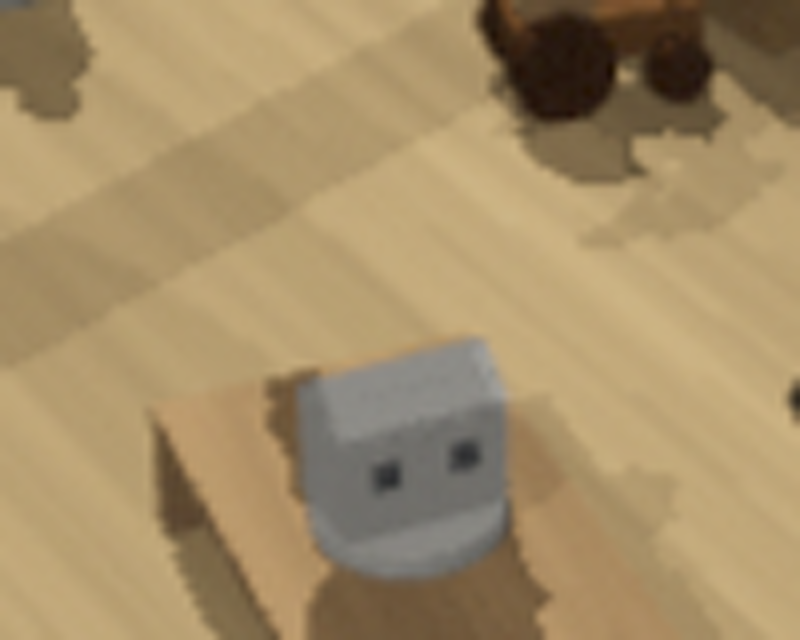

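View pics/t16.png

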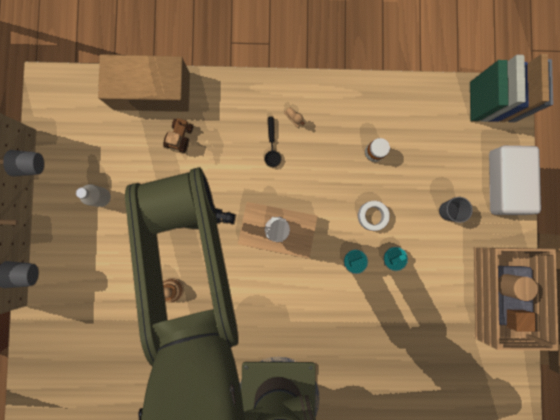

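View pics/t16z.png

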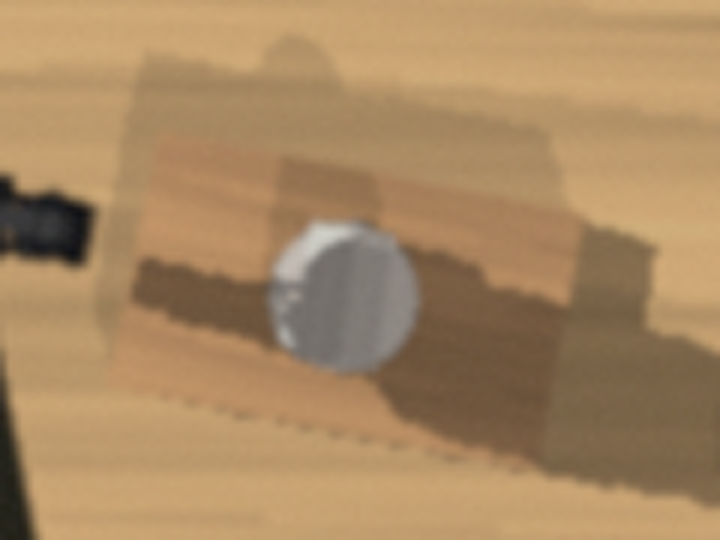

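Run:
```python
from fit import *
from scipy.optimize import least_squares
E4=box(.06,.036,.043)
# side: eave front-left/right, eave back-left, ridge left/right, bottom front-left/right
m=np.array([E4[2],E4[3],[-.03,0,.056],[.03,0,.056],[-.03,-.018,0],[.03,-.018,0]])
p=crop((205,150),8,[(342,443),(505,400),(318,380),(485,340),(347,546),(505,506)])
for z in(.058,.06,.062,.064):
    x,f=fit([("side",m,p)],[.472,.01,-.17],z);print(z,x[:2].round(4),np.degrees(x[2]).round(1),np.sqrt(np.mean(f**2)).round(2))
a=cv2.imread("pics/top0.png");b=cv2.imread("pics/t16.png")
for n,(u,v) in dict(jar=(378,149),spoon=(273,140),tractor=(179,135),cup=(456,210),bottle=(90,195),duck=(295,116)).items():
    t=a[v-14:v+14,u-14:u+14];r=cv2.matchTemplate(b[v-24:v+24,u-24:u+24],t,cv2.TM_CCOEFF_NORMED);_,mx,_,l=cv2.minMaxLoc(r);print(n,l[0]-10,l[1]-10,round(mx,2))
```

```text
0.058 [0.4737 0.0136] -8.1 0.27
0.06 [0.4722 0.0112] -8.0 0.29
0.062 [0.4708 0.0088] -8.0 0.31
0.064 [0.4694 0.0063] -7.9 0.33
jar 0 0 1.0
spoon 0 0 1.0
tractor 0 0 0.99
cup 0 0 1.0
bottle 0 0 0.98
duck 0 0 1.0
```

At z = 0.060 the shade fits at (0.4722, 0.0112), which is 1 mm from the base. Six of the seven bystanders have not shifted by a pixel; the stacker wasn't in this comparison, but it shows in its old place. Handing in.

Run:
```python
from station import order
print(order.hand_in())
```

```text
the job is handed in; nothing more can be done
None
```

The night light base is in the ledge slot, turned a quarter turn, with the house shade seated on it. I let go, moved the arm clear and handed the job in at about 24 s of the 66 s allowed; it gave no verdict.

**What I did:** I gripped the white base by its key, not the turquoise lookalikes. I lifted it from the dock, lowered the foot through the slot until the disc met the ledge and turned it about 89°. Then I picked up the shade and set it over the key.

**Last checks:**
- **Base:** it lies flat within about 1–2 mm of the slot centre. The crossbar sits about 87–91° off the slot; the side-picture corners gave the outlying figure, a yaw of −12° against −9° at the wrist.
- **Shade:** it stopped at the predicted seated height and pushed back with about 14 N. Its fitted position is about 1 mm from the base and 1.5° off in yaw. The side picture cannot separate height from position, so the height rests on that contact.
- **Bystanders:** jar, spoon, tractor, cup, bottle and duck show no shift in the top picture. I only checked the stacker by eye: it was partly hidden by the arm but appears to be in its place.

**Disagreements and slips:**
- While held, the base and shade looked about 1 pixel higher in the side view than the arm's reported pose.
- The shade sat about 2 mm off-centre in the grip, and I corrected for that before lowering it.
- One test push of the held base on the ledge briefly read 49 N at the wrist. That is below the 120 N wrist limit. It exceeds 40 N, but that limit is for the arm or gripper body; here the load went through the held base.

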